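# One turn of the hand wheel to feed the dish under the microscope

### The job

Feed the specimen dish under the microscope: with the closed fingertips against the side of its upright red handle, push the hand wheel slowly round clockwise (seen from above) through exactly one full turn, so that the handle stops at the red pointer again, without running past it, and then draw clear. Do not grip the handle, touch nothing but the wheel, leave the dish to ride on its carriage, and disturb none of the things standing around.

Things in the scene. Friction and masses are not known exactly. Their poses are not given: they have to be found in the camera images.
- stage: inspection stage, fixed: grey slab 190 (x) x 530 (y) x 20 mm on the table with a white stereo microscope on a steel column at its +y end (up to 0.43 m tall). Origin: on the table, directly below the wheel's axis; the slab runs from y = -90 to +440 mm in this frame. The carriage rails and the microscope occupy y > 100 mm; everything tall is at y > 240 mm.
- drive: round grey gearbox (104 mm across) with a small red pointer, fixed on the stage slab; carries the hand wheel. Origin: centre of its underside, 20 mm above the table, on the wheel's axis. Its +x axis points from the axis towards the red pointer; it may face any way. The hand wheel lies flat (axis vertical): black rim 150 mm outer diameter, three steel spokes, the rim's top 89 mm above the table, hub top 90 mm.
- wheel_centre (a point): point on the wheel's vertical axis at the height of the rim's top (89 mm above the table)
- handle_top (a point): centre of the top of the red upright spoke handle on the rim: a round post 21 mm in diameter, standing at radius 68 mm from the wheel's axis, from the rim (89 mm above the table) to 140 mm above the table. It moves with the wheel.
- pointer (a point): top of the fixed red pointer just outside the rim, 98 mm from the axis, 85 mm above the table (below the rim's top). At the start the handle stands on the line from the axis to the pointer.
- wheel (a joint): angle of the hand wheel, rad: 0 at the start (handle at the pointer), grows clockwise seen from above, 6.283 after one turn. Turns with steady friction (about 3 to 4 N at the handle), no spring and no detent, and stays where it is left; free from -0.9 to 9.
- carriage (a joint): travel of the aluminium carriage (110 x 110 mm plate, top 54 mm above the table) along the stage's +y, m: geared to the wheel, 0.040 per clockwise turn
- carriage_seat (a point): centre of the dish seat (low black ring) on the carriage, on the carriage's top
- lens (a point): centre of the microscope lens's lower face, 222 mm above the table, in the stage's frame at y = +290 mm; the dish seat starts 40 mm short of it
- dish: clear specimen dish, 63 mm across, 12 mm high, green inside, lying loose in the seat on the carriage; origin: centre of its underside
- vial_a: bystander, loose: glass vial with black cap, 28 mm across, 60 mm tall; origin: centre of its underside
- vial_b: bystander, loose: glass vial with yellow cap, 28 mm across, 60 mm tall; origin: centre of its underside
- vial_c: bystander, loose: glass vial with blue cap, 28 mm across, 60 mm tall; origin: centre of its underside
- amber: bystander, loose: amber bottle, 60 mm across, 130 mm tall; origin: centre of its underside
- beaker: bystander, loose: glass beaker, 68 mm across, 85 mm tall; origin: centre of its underside
- slide_box: bystander, loose: blue slide box, 80 x 100 x 30 mm; origin: centre of its underside
There are look-alikes about, which are no part of the job. Of the things that look like the dish, the middle-sized one is meant.

How it is judged:
On the way, in this order (a step that is already met when the one before it is completed fails the run):
1. the wheel has passed a quarter of a turn clockwise (value of joint wheel above 1.571 rad).
2. the wheel has passed half of a turn clockwise (value of joint wheel above 3.142 rad).
3. the wheel has passed three quarters of a turn clockwise (value of joint wheel above 4.712 rad).
At the end, for the whole second after the job is handed in: the wheel has made one clockwise turn and rests within 0.2 rad (11 degrees, 13 mm at the handle) of the pointer; the dish lies flat and at rest in its seat (within 6 mm) and within 8 mm of being centred under the lens; no bystander has moved 30 mm or more (value of joint wheel between 6.0832 and 6.4832 rad and velocity of joint wheel between -0.05 and 0.05 rad/s and horizontal distance between dish and lens below 0.008 m and distance between dish and carriage_seat below 0.006 m and angle between dish's own z axis and vertical below 0.05 rad and linear speed of dish below 0.01 m/s and distance of each of vial_a, vial_b, vial_c, amber, beaker, slide_box from where it was at the start of the episode below 0.03 m); the robot touches nothing.
It fails at once if the wheel runs past the pointer, or is turned backwards from its start, by more than 0.35 rad (value of joint wheel above 6.6332 rad or value of joint wheel below -0.35 rad).
It fails at once if the wheel is spun (faster than 4 rad/s), or gripped or forced (over 30 N between fingers and wheel) (velocity of joint wheel above 4 rad/s or contact force between the fingers and drive above 30 N).
It fails at once if the robot pushes on the stage, its carriage or the microscope (over 3 N) (contact force between any of the fingers, the arm and stage above 3 N).
It fails at once if the robot touches the dish, or the dish leaves its seat (contact force between any of the fingers, the arm and dish above 0.5 N or distance between dish and carriage_seat above 0.01 m).
It fails at once if a bystander is moved by more than 30 mm, lifted or tipped over (distance of any of vial_a, vial_b, vial_c, amber, beaker, slide_box from where it was at the start of the episode above 0.03 m or angle between any of vial_a, vial_b, vial_c, amber, beaker, slide_box's own z axis and vertical above 0.5 rad).
It also fails if it takes over 61 s, if anything falls off the work surface, if the arm or the gripper's body presses on something with over 40 N, if the wrist force passes 120 N, or if a joint passes its speed limit or range.

### The arm

A 7-joint arm with a two-finger parallel gripper is mounted at the origin on the work surface. World frame = base frame: x ahead of the robot, y to its left, z up, the work surface at z = 0. Lengths are in m, angles in rad, forces in N, time in s.
With the tool pointing down it reaches from about 0.425 to 0.825 m from the base axis. Payload 3.6 kg.
Tool frame: the origin (TCP) lies midway between the tips of the shut fingers; the grasp point (between the pads) lies 19 mm behind it; z points along the fingers, y is the direction in which the jaws open and shut (so a half turn about z gives the same grasp; the last joint's range is limited). The gripper opens to 93 mm and grips with 3 to 60 N. Pads are 15 mm wide; open, the fingers measure 128 mm over their backs; the gripper's body (75 mm by 188 mm) begins 65 mm behind the grasp point.
Start: joints at [-1.266, 0.615, -0.013, 1.423, 0.008, 1.103, -0.04], TCP at [0.211, 0.615, 0.187] pointing down, gripper open.
Joint ranges: [-3.12, 3.12], [-0.3, 2.06], [-1.34, 1.32], [0.26, 2.42], [-1.36, 4.5], [0.01, 1.98], [-2.84, 2.84]. Speed limits (rad/s): [2.79, 2.79, 3.14, 3.14, 3.14, 3.14, 3.14].

### API

Orientations are given as a unit quaternion [x, y, z, w].
In Python, from rig import bot gives the robot as it stands. The module is installed in compiled form; this text tells all that it offers.
- The arm moves only by the tool apply_moves, never from a script. Its argument "increments" is a list of rows, each a list of 7 numbers: the shift along the tool's x, y, z in m, then the turn, a rotation vector about the tool's x, y, z in rad, then the closure, from -1 (fully open) to 1 (shut), so that 0 is half open. In form: [[x, y, z, ax, ay, az, claw], ...]. A call has 1 to 10 rows; each row shifts and turns the commanded pose from where the row before left it, along the tool's axes as they then stand; what a row does not reach is not made up. A row lasts 1/10 s, in which the tool goes at most 50 mm and 8.59 degrees, less where a joint would pass 70% of its speed; a pose out of reach is approached as far as the arm can. A call with a gripper value outside its range is refused whole. The fingers move at their own pace and stop on an object; "grip_force" is the grip in N (left out, the last holds). Time passes only in rows, so rows that do not move let the fingers close. It gives the time, the measured TCP pose, the force and the opening at its end, in the units of the state.
- bot.read_state(): the state, without advancing time (a new reading comes with each control period).
- bot.read_camera(name): name is "side" or "top" or "wrist"; returns a dict with "frame" (400x640x3 uint8, blue, green, red), "z_map" (400x640 float32, m along the optical axis (not along the pixel's ray), 0 where there is no reading), "camera_matrix" (3x3 intrinsics, pixels), "R" (3x3) and "t" (3): a world point X has camera coordinates R X + t. Camera axes: x right, y down, z forward; pixel columns grow to the right and rows downward; lengths in m; the calibration is good to about 2 mm. A picture is of the moment at which its call begins.
- bot.sign_off(): hands the job in, once; it reports no verdict.
The state is a dict: "time": time; "joint_pos": joint angles; "dq": joint speeds; "tau": joint torques, N m; "tool_pos": TCP position; "tool_rot": TCP orientation; "ft_force": force on the tool from outside, world axes, zero at the start; "wrist_torque": the same for the moment, N m; "opening": finger opening in m.
Only numpy, scipy, OpenCV 4.12 (cv2) and the standard library are available. Lean on these libraries where they do the work, as an engineer would, in place of code of your own. Each camera call takes 0.05 s, during which the arm holds its last target.

## Working session

There is one attempt and no reset: what is moved stays moved. The work goes in short steps, Python scripts to look and compute and a tool call to move; the robot and the scene stay as the last step left them, time stands still between calls to the robot, and variables do not carry over. Pictures are saved under pics/ and viewed, and the job is handed in when it is done.

Besides the shell and the picture viewer there is one more tool, called after "Request:" in YAML: its name, and indented under it one key for each argument. apply_moves: Moves the arm, as the interface text tells. Its arguments: {"type":"object","properties":{"increments":{"type":"array","items":{"type":"array","items":{"type":"number"}}},"grip_force":{"type":"number"}},"required":["increments"]}

```bash
mkdir -p pics
cat > h.py <<'E'
import numpy as np, cv2
from rig import bot
def snap(n,tag):
    c=bot.read_camera(n); cv2.imwrite(f'pics/{tag}.png',c['frame']); np.savez(f'pics/{tag}.npz',**c); return c
def ray(c,u,v,z):
    K,R,t=c['camera_matrix'],c['R'],c['t']
    o=-R.T@t; d=R.T@np.linalg.inv(K)@np.array([u,v,1.]); s=(z-o[2])/d[2]; return o+s*d
def proj(c,X):
    p=c['camera_matrix']@(c['R']@np.array(X)+c['t']); return p[:2]/p[2]
E
python3 - <<'E'
from h import *
s=bot.read_state()
for k in s: print(k,np.round(s[k],3))
for n in('side','top','wrist'):
    c=snap(n,n+'0'); print(n,c['camera_matrix'].round(1).tolist(),(-c['R'].T@c['t']).round(3),c['R'].round(2).tolist())
E
```

```text
time 0.0
joint_pos [-1.266  0.616 -0.013  1.425  0.008  1.103 -0.04 ]
dq [ 0.     0.    -0.001 -0.     0.001  0.001 -0.001]
tau [-0.0000e+00 -4.5894e+01  2.0900e-01 -1.6574e+01 -6.1000e-02  2.1000e-02
  0.0000e+00]
tool_pos [0.211 0.614 0.185]
tool_rot [ 0.165  0.986 -0.001 -0.   ]
ft_force [-0.456  0.599 -0.496]
wrist_torque [ 0.023 -0.011 -0.009]
opening 0.093
side [[386.7, 0.0, 319.1], [0.0, 386.7, 206.6], [0.0, 0.0, 1.0]] [ 0.224 -0.689  0.831] [[0.83, -0.55, -0.02], [-0.42, -0.63, -0.65], [0.35, 0.55, -0.76]]
top [[443.5, 0.0, 313.0], [0.0, 443.5, 192.6], [0.0, 0.0, 1.0]] [ 0.453 -0.157  1.263] [[-0.01, -1.0, -0.01], [-1.0, 0.01, -0.1], [0.1, 0.01, -1.0]]
wrist [[352.8, 0.0, 321.0], [0.0, 352.8, 194.0], [0.0, 0.0, 1.0]] [0.141 0.638 0.384] [[0.32, 0.95, -0.0], [0.91, -0.31, 0.27], [0.25, -0.09, -0.96]]
```

View pics/top0.png

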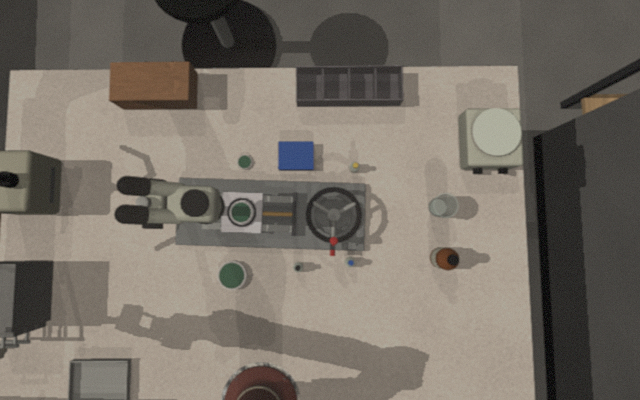

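View pics/side0.png

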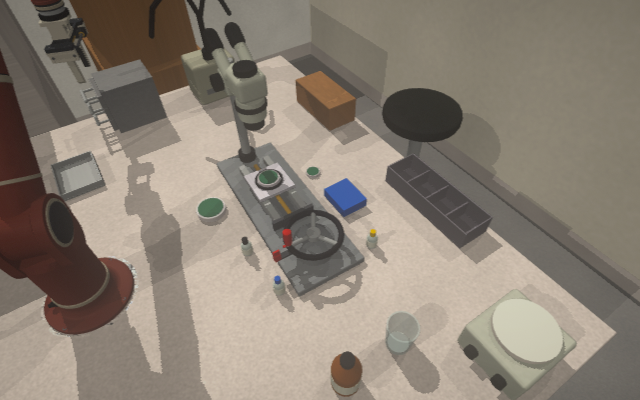

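Run:
```python
from h import *
T=dict(np.load('pics/top0.npz')); S=dict(np.load('pics/side0.npz'))
def red(c,lo,hi):
    f=c['frame'].astype(int); m=((f[...,2]>110)&(f[...,1]<70)&(f[...,0]<70)).astype(np.uint8)
    n,l,st,ce=cv2.connectedComponentsWithStats(m)
    for i in range(1,n):
        if st[i,4]>8: print(st[i],ce[i].round(1))
for c,n in((T,'top'),(S,'side')):
    print(n); red(c,0,0)
# wheel ring: dark pixels near wheel in top with height ~0.089
for c,n in((T,'top'),(S,'side')):
    K,R,t=c['camera_matrix'],c['R'],c['t']
    v,u=np.mgrid[:400,:640]; d=c['z_map']
    P=np.stack([(u-K[0,2])/K[0,0]*d,(v-K[1,2])/K[1,1]*d,d],-1)
    W=(P-t)@R
    dark=c['frame'].max(2)<75
    m=dark&(abs(W[...,2]-.083)<.012)&(d>0)
    box=(W[...,0]>.3)&(W[...,0]<.6)&(W[...,1]>-.35)&(W[...,1]<-.05)
    p=W[m&box]; print(n,len(p),p.min(0),p.max(0))
    x,y=p[:,0],p[:,1]
    A=np.c_[2*x,2*y,np.ones(len(x))]
    s=np.linalg.lstsq(A,x*x+y*y,rcond=None)[0]; print('circ',s[:2],np.sqrt(s[2]+s[0]**2+s[1]**2))
    f=c['frame'].astype(int); rm=(f[...,2]>90)&(f[...,1]<60)&(f[...,0]<60)&box&(d>0)
    q=W[rm]; hi=q[q[:,2]>.11]; tp=q[q[:,2]>.132]; lo=q[q[:,2]<.1]
    print('handle',len(hi),np.median(hi,0),'top',len(tp),tp.mean(0),'pt',len(lo),lo.mean(0),lo.min(0),lo.max(0))
    # bystanders & slab: list tall objects
    mm=((W[...,2]>.025)&(W[...,2]<.45)&(W[...,0]>.15)&(W[...,0]<.8)&(W[...,1]>-.55)&(W[...,1]<.35)&(d>0)).astype(np.uint8)
    k,l,st,ce=cv2.connectedComponentsWithStats(mm)
    for i in range(1,k):
        if st[i,4]>25:
            a=W[l==i]; print('obj',st[i,4],np.percentile(a,5,0).round(3),np.percentile(a,95,0).round(3),ce[i].round(0))
for n,c in(('top',T),('side',S)):
    im=c['frame']; a=im[130:320,100:500] if n=='top' else im[120:310,160:420]
    cv2.imwrite(f'pics/z{n}.png',cv2.resize(a,None,fx=2 if n=='top' else 3,fy=2 if n=='top' else 3,interpolation=2))
```

```text
top
[330 237   7   8  44] [333.1 240.5]
[331 250   4   5  18] [332.3 252.1]
side
[283 229   8  19  91] [286.  235.9]
[273 250   7  10  28] [275.6 254.1]
top 800 [ 0.43924557 -0.27510039  0.07100292] [ 0.58299875 -0.12614488  0.09427455]
circ [ 0.50987249 -0.20051393] 0.06625394496761618
handle 40 [ 0.44240911 -0.19786616  0.1386544 ] top 40 [ 0.44147517 -0.19837867  0.13866252] pt 17 [ 0.4163989  -0.19910311  0.08071784] [ 0.40471675 -0.2103714   0.06666365] [ 0.44454035 -0.19433784  0.0894512 ]
obj 945 [ 0.646 -0.142  0.026] [ 0.717 -0.052  0.034] [295. 155.]
obj 82 [ 0.635 -0.273  0.028] [ 0.657 -0.251  0.063] [354. 166.]
obj 6743 [ 0.476 -0.062  0.041] [0.564 0.21  0.421] [197. 206.]
obj 2125 [ 0.442 -0.261  0.06 ] [ 0.572 -0.139  0.092] [333. 216.]
obj 378 [ 0.503 -0.527  0.03 ] [ 0.562 -0.467  0.087] [445. 205.]
obj 523 [ 0.368 -0.513  0.039] [ 0.417 -0.471  0.131] [445. 258.]
obj 86 [ 0.371 -0.256  0.031] [ 0.394 -0.234  0.062] [349. 262.]
obj 88 [ 0.358 -0.114  0.03 ] [ 0.38  -0.092  0.063] [297. 267.]
side 732 [ 0.43821923 -0.27929614  0.0753489 ] [ 0.58187019 -0.13162135  0.09165065]
circ [ 0.51027937 -0.20666968] 0.06750891588065977
handle 91 [ 0.44092485 -0.20643571  0.13380628] top 50 [ 0.44271974 -0.20380114  0.13698718] pt 70 [ 0.41628862 -0.20364886  0.07618914] [ 0.40328522 -0.21082428  0.05497668] [ 0.4585556  -0.15699178  0.09962148]
obj 4241 [0.485 0.048 0.071] [0.556 0.204 0.415] [239.  84.]
obj 4371 [ 0.441 -0.26   0.034] [0.57  0.094 0.09 ] [294. 216.]
obj 739 [ 0.647 -0.148  0.026] [ 0.719 -0.057  0.031] [345. 194.]
obj 119 [ 0.637 -0.279  0.027] [ 0.656 -0.26   0.06 ] [372. 237.]
obj 127 [ 0.359 -0.12   0.027] [ 0.381 -0.101  0.059] [246. 244.]
obj 139 [ 0.372 -0.263  0.028] [ 0.394 -0.245  0.06 ] [278. 284.]
obj 894 [ 0.504 -0.532  0.03 ] [ 0.564 -0.474  0.085] [402. 330.]
obj 1074 [ 0.365 -0.533  0.036] [ 0.411 -0.489  0.13 ] [346. 373.]
```

View pics/ztop.png

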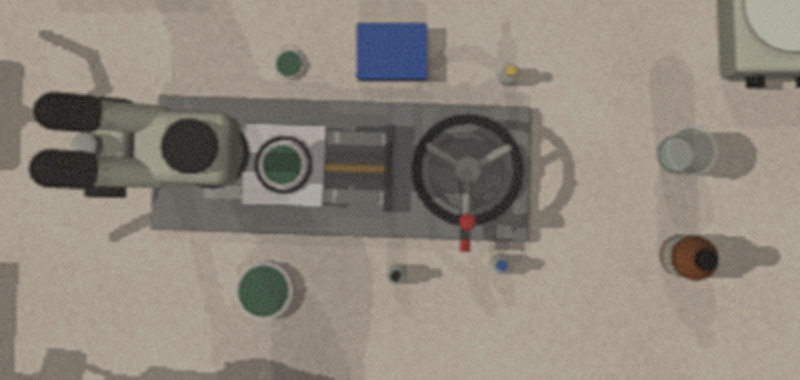

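View pics/zside.png

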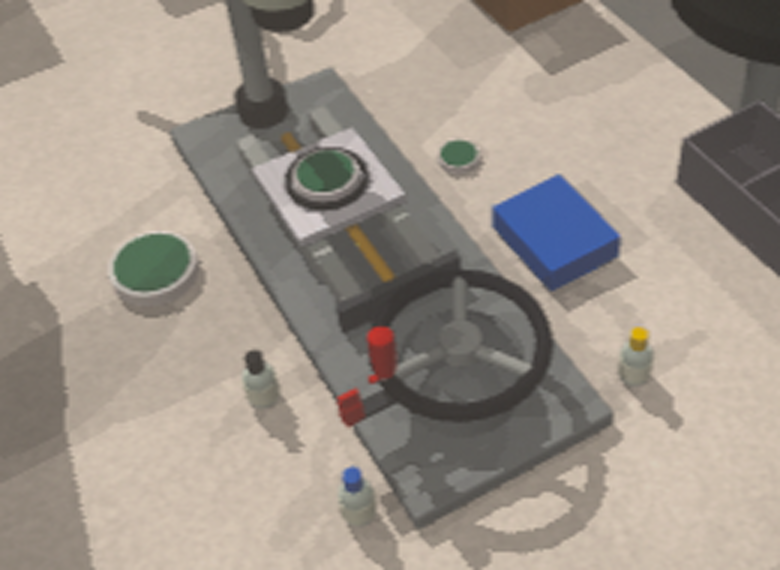

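Request:
apply_moves:
  increments:
    - [0, -0.02, -0.045, 0, 0, 0, 1]
    - [0, -0.02, -0.045, 0, 0, 0, 1]
    - [0, -0.02, -0.045, 0, 0, 0, 1]
    - [0, -0.02, -0.045, 0, 0, 0, 1]
    - [0, -0.02, -0.045, 0, 0, 0, 1]
    - [0, -0.02, -0.045, 0, 0, 0, 1]
    - [0, -0.01, -0.045, 0, 0, 0, 1]
  grip_force: 40

```text
time: 0.85
tool_pos: [0.1683, 0.4899, 0.5041]
tool_rot: [0.165, 0.986, 0.0, 0.0]
ft_force: [0.2, 1.1, -0.7]
opening: 0.0416
```

Run:
```python
from h import *
T=dict(np.load('pics/top0.npz')); S=dict(np.load('pics/side0.npz'))
# triangulate handle top and pointer
def tri(a,b):
    A=[];B=[]
    for c,(u,v) in((T,a),(S,b)):
        K,R,t=c['camera_matrix'],c['R'],c['t'];P=K@np.c_[R,t]
        for w,i in((u,0),(v,1)):
            r=w*P[2]-P[i];A.append(r[:3]);B.append(-r[3])
    return np.linalg.lstsq(np.array(A),np.array(B),rcond=None)[0]
print('top ray h',ray(T,333.1,240.5,.14),'side',ray(S,287,231.5,.14))
print('tri ptr',tri((332.3,252.1),(275.6,254.1)))
# hub and rim from rays: dark ring in image, ellipse fit at z=.089
for n,c,cen in(('top',T,(334,215)),('side',S,(312,236))):
    f=c['frame']; dk=(f.max(2)<60).astype(np.uint8)
    W=[]
    v,u=np.nonzero(dk)
    for a,b in zip(u,v):
        p=ray(c,a,b,.089)
        rr=np.hypot(p[0]-.51,p[1]+.203)
        if .058<rr<.082: W.append(p)
    W=np.array(W);x,y=W[:,0],W[:,1]
    s=np.linalg.lstsq(np.c_[2*x,2*y,np.ones(len(x))],x*x+y*y,rcond=None)[0]
    print(n,len(x),s[:2],np.sqrt(s[2]+s[0]**2+s[1]**2),x.min(),x.max(),y.min(),y.max())
s=bot.read_state(); print(s['tool_pos'],s['tool_rot'],s['joint_pos'],s['opening'])
```

```text
top ray h [ 0.44123822 -0.198072    0.14      ] side [ 0.44412704 -0.20426481  0.14      ]
tri ptr [ 0.40996203 -0.19822944  0.0706553 ]
top 670 [ 0.50936914 -0.2013548 ] 0.06733351453807296 0.43926715603761035 0.5822335378076522 -0.27450568058770297 -0.1289013942084081
side 127 [ 0.51080212 -0.20977845] 0.0697487802801838 0.43706519798863275 0.5631684093802893 -0.28116595199341815 -0.13370858427576715
[0.16828105 0.48992981 0.50412201] [1.64615487e-01 9.86357744e-01 3.77251856e-04 1.65833453e-05] [-1.27787486  0.27953804 -0.00657437  1.1010712   0.00178759  1.76023588
 -0.04379611] 0.04155292902245997
```

Request:
apply_moves:
  increments:
    - [-0.0466, -0.0021, 0, 0, 0, 0.09, 1]
    - [-0.0466, -0.0021, 0, 0, 0, 0.09, 1]
    - [-0.0466, -0.0021, 0, 0, 0, 0.09, 1]
    - [-0.0466, -0.0021, 0, 0, 0, 0.09, 1]
    - [-0.0466, -0.0021, 0, 0, 0, 0.09, 1]
    - [-0.0466, -0.0021, 0, 0, 0, 0.09, 1]
    - [-0.0466, -0.0021, 0, 0, 0, 0.09, 1]
    - [-0.0466, -0.0021, 0, 0, 0, 0.09, 1]
    - [-0.0466, -0.0021, 0, 0, 0, 0.09, 1]
    - [-0.0466, -0.0021, 0, 0, 0, 0.09, 1]

```text
time: 1.85
tool_pos: [0.49, 0.1727, 0.5009]
tool_rot: [0.579, 0.816, -0.001, -0.0]
ft_force: [0.4, -0.5, 0.8]
opening: 0.0007
```

Request:
apply_moves:
  increments:
    - [-0.0466, -0.0021, 0, 0, 0, 0.09, 1]
    - [-0.0466, -0.0021, 0, 0, 0, 0.09, 1]
    - [-0.0466, -0.0021, 0, 0, 0, 0.09, 1]
    - [-0.0466, -0.0021, 0, 0, 0, 0.07, 1]
    - [-0.045, 0, 0, 0, 0, 0, 1]
    - [-0.045, 0, 0, 0, 0, 0, 1]
    - [-0.045, 0, 0, 0, 0, 0, 1]
    - [-0.045, 0, 0, 0, 0, 0, 1]

```text
time: 2.65
tool_pos: [0.5185, -0.1904, 0.5014]
tool_rot: [0.707, 0.707, 0.0, -0.0]
ft_force: [1.2, -0.1, 0.0]
opening: 0.0006
```

Run:
```python
from h import *
s=bot.read_state(); print(s['tool_pos'],s['joint_pos'].round(3) if hasattr(s['joint_pos'],'round') else s['joint_pos'],s['opening'],s['time'])
from scipy.spatial.transform import Rotation as Ro
print(Ro.from_quat(s['tool_rot']).as_matrix().round(4))
snap('wrist','w1');snap('side','s1');snap('top','t1')
```

```text
[ 0.51853267 -0.19041217  0.50139322] [ 0.008  0.376  0.552  1.017 -0.199  1.796  0.484] 0.0006327750747550697 2.65
[[-6.e-04  1.e+00 -3.e-04]
 [ 1.e+00  6.e-04  5.e-04]
 [ 5.e-04 -3.e-04 -1.e+00]]
```

View pics/w1.png

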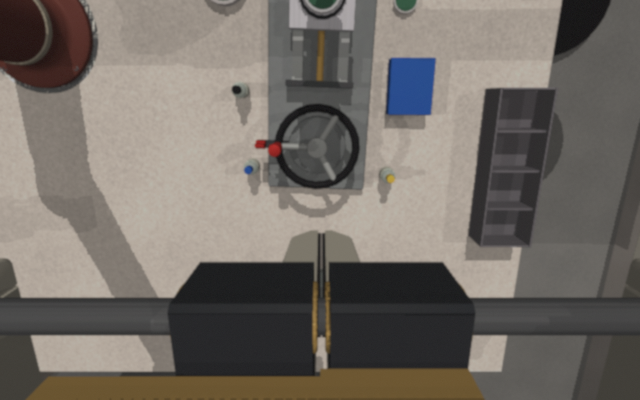

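View pics/s1.png

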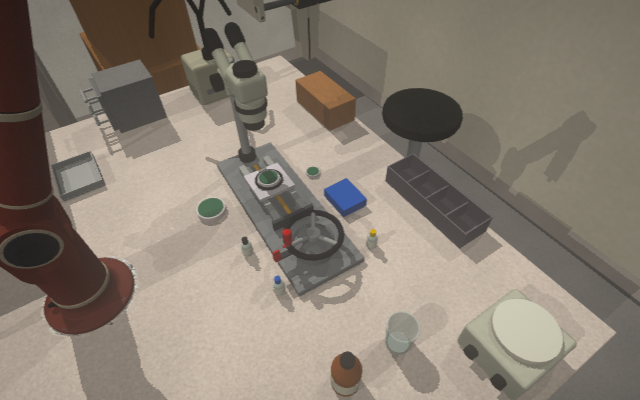

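Run:
```python
from h import *
from scipy.spatial.transform import Rotation as Ro
s=bot.read_state(); Rt=Ro.from_quat(s['tool_rot']).as_matrix(); p0=np.array(s['tool_pos'])
c=dict(np.load('pics/w1.npz'))
K,R,t=c['camera_matrix'],c['R'],c['t'];d=c['z_map']
v,u=np.mgrid[:400,:640]
P=np.stack([(u-K[0,2])/K[0,0]*d,(v-K[1,2])/K[1,1]*d,d],-1);W=(P-t)@R
Q=(W-p0)@Rt
m=(d>0)&(d<.4)
for z0 in np.arange(-.12,.01,.008):
    k=m&(Q[...,2]>=z0)&(Q[...,2]<z0+.008)
    q=Q[k]
    if len(q)>3: print(round(z0,3),len(q),'x',np.percentile(q[:,0],[1,99]).round(4),'y',np.percentile(q[:,1],[1,99]).round(4))
print('cam in tool',((-R.T@t)-p0)@Rt)
f=c['frame'].astype(int)
rm=((f[...,2]>110)&(f[...,1]<70)&(f[...,0]<70)).astype(np.uint8)
n,l,st,ce=cv2.connectedComponentsWithStats(rm)
for i in range(1,n):
    if st[i,4]>8: print(st[i],ce[i],ray(c,*ce[i],.14),ray(c,*ce[i],.085))
W=[]
v,u=np.nonzero(c['frame'].max(2)<60)
for a,b in zip(u,v):
    if b>230: continue
    p=ray(c,a,b,.089); rr=np.hypot(p[0]-.51,p[1]+.203)
    if .058<rr<.082: W.append(p)
W=np.array(W);x,y=W[:,0],W[:,1]
q=np.linalg.lstsq(np.c_[2*x,2*y,np.ones(len(x))],x*x+y*y,rcond=None)[0]
print(len(x),q[:2],np.sqrt(q[2]+q[0]**2+q[1]**2))
cv2.imwrite('pics/w1z.png',cv2.resize(c['frame'][100:400,200:450],None,fx=2.4,fy=2,interpolation=2))
```

```text
-0.12 1560 x [-0.005   0.0365] y [-0.0794  0.0795]
-0.112 31 x [-0.0072 -0.0025] y [-0.0014  0.0021]
-0.096 43 x [-0.0061  0.0106] y [-0.001   0.0016]
-0.088 96 x [0.0088 0.0115] y [-0.0022  0.0026]
-0.08 128 x [0.0089 0.0116] y [-0.0023  0.0028]
-0.072 413 x [0.009  0.0116] y [-0.0151  0.0156]
-0.064 560 x [0.0092 0.0116] y [-0.0148  0.0153]
-0.056 466 x [-0.0046  0.0116] y [-0.0142  0.0149]
-0.048 457 x [-0.0029  0.0116] y [-0.0139  0.0144]
-0.04 186 x [0.0091 0.0114] y [-0.0107  0.0108]
cam in tool [ 0.07528579 -0.00036898 -0.19915492]
[256 141   9   7  55] [259.85454545 143.94545455] [ 0.42149982 -0.18813643  0.14      ] [ 0.41199952 -0.19512802  0.085     ]
[268 144  12  12 117] [273.8034188  149.39316239] [ 0.44329296 -0.19676345  0.14      ] [ 0.43593351 -0.20460251  0.085     ]
1715 [ 0.51064143 -0.20015319] 0.06713480987967613
```

View pics/w1z.png

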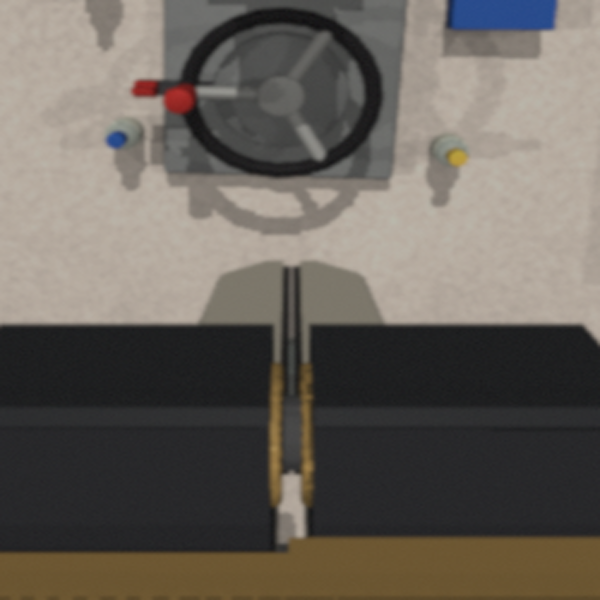

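Run:
```python
from h import *
from scipy.spatial.transform import Rotation as Ro
s=bot.read_state(); Rt=Ro.from_quat(s['tool_rot']).as_matrix(); p0=np.array(s['tool_pos'])
c=dict(np.load('pics/w1.npz'))
for q in([0,0,0],[.0075,0,0],[.0075,0,-.019],[.0075,0.015,-.019],[.0075,.0175,-.04],[.0105,.01,0],[.0105,.01,-.04]): print(q,proj(c,p0+Rt@np.array(q)))
d=c['z_map']; print(d[225:275:4,312:334:3].round(3)); print(d[225:275:4,290:314:3].round(3))
```

```text
[0, 0, 0] [319.82574619 227.62391626]
[0.0075, 0, 0] [319.92108723 215.78305869]
[0.0075, 0, -0.019] [319.89497168 227.07517377]
[0.0075, 0.015, -0.019] [347.49956163 227.27275666]
[0.0075, 0.0175, -0.04] [355.86805913 242.61694705]
[0.0105, 0.01, 0] [336.82198152 211.10814381]
[0.0105, 0.01, -0.04] [340.58212682 236.75020671]
[[0.742 0.745 0.744 0.743 0.747 0.74  0.741 0.741]
 [0.746 0.746 0.743 0.748 0.745 0.745 0.744 0.744]
 [0.174 0.174 0.179 0.747 0.175 0.174 0.174 0.174]
 [0.    0.17  0.172 0.173 0.173 0.169 0.169 0.167]
 [0.164 0.164 0.168 0.167 0.168 0.165 0.164 0.165]
 [0.159 0.161 0.164 0.167 0.163 0.159 0.16  0.158]
 [0.155 0.155 0.158 0.167 0.158 0.157 0.156 0.155]
 [0.152 0.15  0.155 0.167 0.155 0.152 0.152 0.151]
 [0.148 0.147 0.152 0.167 0.15  0.149 0.149 0.148]
 [0.143 0.145 0.148 0.167 0.147 0.145 0.143 0.145]
 [0.083 0.14  0.144 0.167 0.144 0.14  0.082 0.082]
 [0.081 0.137 0.141 0.166 0.14  0.137 0.081 0.081]
 [0.078 0.135 0.137 0.167 0.138 0.134 0.078 0.08 ]]
[[0.743 0.741 0.742 0.742 0.742 0.743 0.743 0.744]
 [0.747 0.744 0.744 0.746 0.744 0.745 0.744 0.746]
 [0.748 0.747 0.748 0.748 0.749 0.173 0.175 0.175]
 [0.751 0.168 0.168 0.169 0.17  0.169 0.167 0.17 ]
 [0.165 0.164 0.163 0.163 0.164 0.164 0.164 0.165]
 [0.159 0.16  0.159 0.161 0.158 0.159 0.159 0.159]
 [0.154 0.155 0.155 0.156 0.155 0.155 0.156 0.155]
 [0.152 0.15  0.151 0.153 0.151 0.152 0.151 0.151]
 [0.148 0.148 0.148 0.148 0.148 0.148 0.149 0.148]
 [0.144 0.145 0.143 0.145 0.145 0.144 0.145 0.144]
 [0.083 0.083 0.083 0.083 0.083 0.081 0.082 0.083]
 [0.081 0.081 0.081 0.081 0.08  0.081 0.08  0.081]
 [0.079 0.079 0.08  0.079 0.079 0.079 0.079 0.079]]
```

Request:
apply_moves:
  increments:
    - [-0.0066, -0.0096, 0.032, 0, 0, 0, 1]
    - [-0.0066, -0.0096, 0.032, 0, 0, 0, 1]
    - [-0.0066, -0.0096, 0.032, 0, 0, 0, 1]
    - [-0.0066, -0.0096, 0.032, 0, 0, 0, 1]
    - [-0.0066, -0.0096, 0.032, 0, 0, 0, 1]
    - [-0.0066, -0.0096, 0.032, 0, 0, 0, 1]
    - [-0.0066, -0.0096, 0.032, 0, 0, 0, 1]
    - [-0.0066, -0.0096, 0.032, 0, 0, 0, 1]

```text
time: 3.6
tool_pos: [0.4424, -0.2399, 0.2445]
tool_rot: [0.706, 0.708, 0.001, -0.0]
ft_force: [0.6, -0.0, -0.0]
opening: 0.0005
```

Run:
```python
from h import *
s=bot.read_state(); print(s['tool_pos'],s['tool_rot'],np.round(s['joint_pos'],3),s['opening'],s['time'])
p=np.array(s['tool_pos'])
for n in('wrist','side','top'):
    c=snap(n,n[0]+'2'); print(n,'tcp px',proj(c,p),'tcp+40up',proj(c,p+[0,0,.04]),'body',proj(c,p+[0,0,.084]))
```

```text
[ 0.44241822 -0.23988463  0.24448301] [ 7.05905974e-01  7.08305279e-01  6.21630374e-04 -2.28872686e-05] [ 0.07   0.361  0.54   1.762 -0.21   1.076  0.686] 0.0004969199452639375 3.6
wrist tcp px [321.39136931 224.84759987] tcp+40up [321.57981855 253.36103338] body [321.91649555 304.30216398]
side tcp px [291.1709173  211.87806202] tcp+40up [289.69682903 198.37879633] body [287.92929073 182.19220169]
top tcp px [353.11473789 240.34314165] tcp+40up [354.6055089  240.52620376] body [356.39309257 240.74571356]
```

View pics/s2.png

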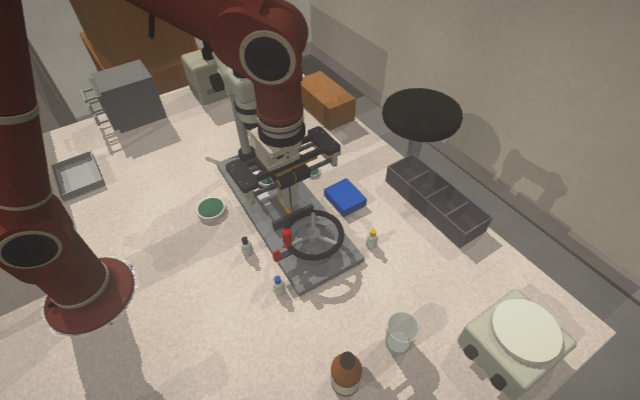

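View pics/w2.png

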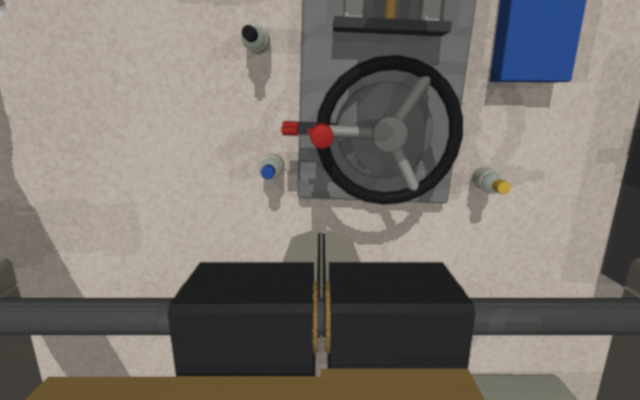

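View pics/t2.png

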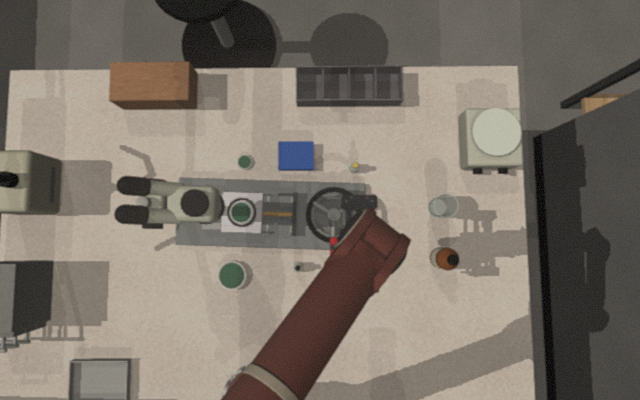

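Run:
```python
from h import *
c=dict(np.load('pics/s2.npz'))
im=c['frame'].copy()
cv2.imwrite('pics/s2z.png',cv2.resize(im[130:270,210:370],None,fx=5,fy=4.2,interpolation=2))
for v in range(196,222,2): print(v,c['z_map'][v,280:302:2].round(3))
R,t=c['R'],c['t']; print('tcp depth',R@np.array([.4424,-.2399,.2445])+t)
```

```text
196 [0.717 0.707 0.708 0.711 0.715 0.719 0.721 0.725 0.725 1.073 1.075]
198 [0.725 0.711 0.71  0.715 0.718 0.722 0.722 0.727 0.732 1.07  1.067]
200 [0.733 0.72  0.715 0.719 0.721 0.723 0.727 0.73  0.735 1.061 1.058]
202 [1.07  0.727 0.719 0.721 0.727 0.731 0.731 0.736 0.737 1.059 1.056]
204 [1.081 0.734 0.722 0.726 0.729 0.734 0.734 0.74  1.079 1.057 1.05 ]
206 [1.078 1.078 0.73  0.732 0.731 0.735 0.741 0.742 1.082 1.065 1.052]
208 [1.075 1.071 1.057 1.053 0.737 0.741 1.075 1.075 1.074 1.077 1.055]
210 [1.07  1.072 1.068 1.053 1.043 1.044 1.072 1.066 1.03  1.028 1.031]
212 [1.067 1.065 1.064 1.06  1.046 1.04  1.027 1.023 1.028 1.023 1.029]
214 [1.062 1.059 1.063 1.057 1.021 1.023 1.021 1.019 1.025 0.972 0.97 ]
216 [1.023 1.054 1.016 1.019 1.015 1.017 1.023 0.965 0.965 0.965 0.969]
218 [1.013 1.013 1.011 1.014 1.016 1.021 0.958 0.965 0.964 0.964 0.972]
220 [1.007 1.007 1.014 1.018 1.021 0.959 0.956 0.957 0.964 1.044 1.044]
tcp depth [-0.0555274   0.01057796  0.76835014]
```

View pics/s2z.png

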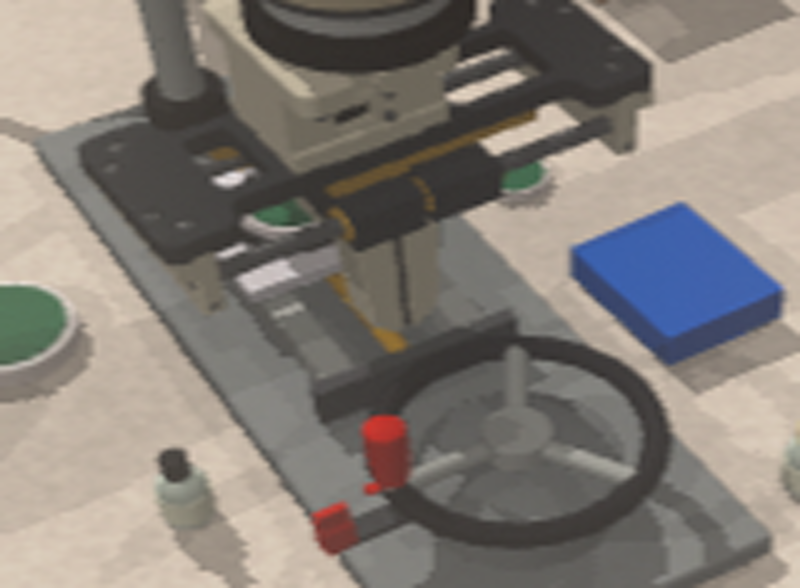

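Run:
```python
from h import *
tcp=np.array([.4424,-.2399,.2445])
for n in('s2','w2'):
    c=dict(np.load(f'pics/{n}.npz'));K,R,t=c['camera_matrix'],c['R'],c['t'];d=c['z_map']
    v,u=np.mgrid[:400,:640]
    P=np.stack([(u-K[0,2])/K[0,0]*d,(v-K[1,2])/K[1,1]*d,d],-1);W=(P-t)@R-tcp
    m=(d>0)&(abs(W[...,0])<.03)&(abs(W[...,1])<.03)&(W[...,2]>-.02)&(W[...,2]<.1)
    for z0 in np.arange(-.02,.1,.01):
        k=m&(W[...,2]>=z0)&(W[...,2]<z0+.01)
        if k.sum()>2: q=W[k];print(n,round(z0,3),k.sum(),'x',np.percentile(q[:,0],[2,50,98]).round(4),'y',np.percentile(q[:,1],[2,50,98]).round(4),'v',v[k].max())
```

```text
s2 0.02 9 x [-0.0105 -0.0016  0.0021] y [-0.0114 -0.0101 -0.0087] v 208
s2 0.03 45 x [-0.0181 -0.0063  0.0092] y [-0.0118 -0.0102  0.0024] v 207
s2 0.04 61 x [-0.0189 -0.0049  0.0097] y [-0.0121 -0.0105  0.0023] v 205
s2 0.05 68 x [-0.0193 -0.0084  0.0108] y [-0.0116 -0.01    0.0043] v 202
s2 0.06 70 x [-0.0199 -0.0058  0.012 ] y [-0.012  -0.0104  0.004 ] v 198
s2 0.07 77 x [-0.0203 -0.0073  0.012 ] y [-0.0125 -0.0108  0.0033] v 195
s2 0.08 37 x [-0.0209 -0.006   0.0129] y [-0.0126 -0.0105 -0.0015] v 191
w2 0.03 222 x [-0.0114 -0.0008  0.0103] y [0.0072 0.0089 0.0094] v 239
w2 0.04 575 x [-0.0143 -0.0007  0.0132] y [-0.0054  0.0089  0.0095] v 276
w2 0.05 609 x [-0.0149  0.0001  0.0139] y [0.0073 0.009  0.0095] v 257
w2 0.06 658 x [-0.0155  0.0001  0.0144] y [0.0072 0.009  0.0096] v 269
w2 0.07 153 x [-0.0031 -0.0011  0.002 ] y [0.007  0.008  0.0095] v 282
w2 0.08 109 x [-0.0029 -0.      0.0018] y [0.0069 0.0076 0.0095] v 295
w2 0.09 24 x [-0.0017 -0.0005  0.0007] y [-0.0076  0.0004  0.0085] v 337
```

Request:
apply_moves:
  increments:
    - [0, 0, 0.035, 0, 0, 0, 1]
    - [0, 0, 0.035, 0, 0, 0, 1]
    - [0, 0, 0.035, 0, 0, 0, 1]
    - [0, 0, 0.03, 0, 0, 0, 1]
    - [0, 0, 0.012, 0, 0, 0, 1]
    - [0, 0, 0, 0, 0, 0, 1]
    - [0, 0, 0, 0, 0, 0, 1]

```text
time: 4.45
tool_pos: [0.444, -0.2423, 0.1002]
tool_rot: [0.707, 0.707, 0.001, 0.002]
ft_force: [-0.7, -0.0, 0.1]
opening: 0.0003
```

Run:
```python
from h import *
s=bot.read_state(); print(s['tool_pos'],s['tool_rot'],s['ft_force'],s['time'])
c=snap('side','s3'); cv2.imwrite('pics/s3z.png',cv2.resize(c['frame'][150:290,230:390],None,fx=5,fy=4.2,interpolation=2))
c=snap('wrist','w3')
```

```text
[ 0.44404113 -0.24227219  0.10023809] [7.06729754e-01 7.07481248e-01 6.69370477e-04 1.70027481e-03] [-0.65508974 -0.00219184  0.08441071] 4.45
```

View pics/s3z.png

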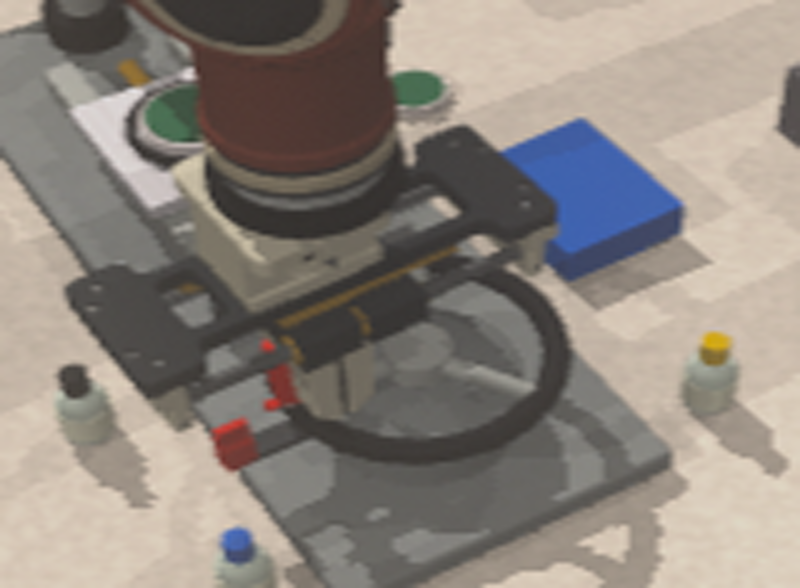

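View pics/w3.png

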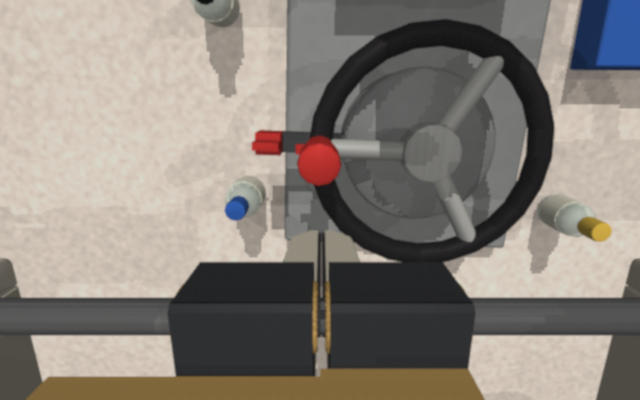

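Request:
apply_moves:
  increments:
    - [0.003, 0, 0.002, 0, 0, 0, 1]
    - [0.003, 0, 0.002, 0, 0, 0, 1]
    - [0.003, 0, 0, 0, 0, 0, 1]
    - [0.003, 0, 0, 0, 0, 0, 1]
    - [0, 0, 0, 0, 0, 0, 1]

```text
time: 5.05
tool_pos: [0.4421, -0.229, 0.0945]
tool_rot: [0.707, 0.707, 0.0, -0.0]
ft_force: [-0.1, -0.3, -0.6]
opening: 0.0007
```

Request:
apply_moves:
  increments:
    - [0.001, 0, 0, 0, 0, 0, 1]
    - [0.001, 0, 0, 0, 0, 0, 1]
    - [0.001, 0, 0, 0, 0, 0, 1]

```text
time: 5.35
tool_pos: [0.442, -0.2268, 0.0946]
tool_rot: [0.707, 0.707, -0.0, 0.0]
ft_force: [-0.1, -0.6, -0.7]
opening: 0.0002
```

Request:
apply_moves:
  increments:
    - [0.001, 0, 0, 0, 0, 0, 1]
    - [0.001, 0, 0, 0, 0, 0, 1]

```text
time: 5.55
tool_pos: [0.442, -0.2247, 0.0946]
tool_rot: [0.707, 0.707, -0.0, -0.0]
ft_force: [-0.0, -0.2, -0.5]
opening: 0.0005
```

Request:
apply_moves:
  increments:
    - [0.001, 0, 0, 0, 0, 0, 1]
    - [0.001, 0, 0, 0, 0, 0, 1]

```text
time: 5.75
tool_pos: [0.4421, -0.2226, 0.0946]
tool_rot: [0.707, 0.707, -0.0, -0.0]
ft_force: [-0.5, -0.1, 0.1]
opening: 0.0003
```

Request:
apply_moves:
  increments:
    - [0.001, 0, -0.001, 0, 0, 0, 1]
    - [0.001, 0, 0, 0, 0, 0, 1]

```text
time: 5.95
tool_pos: [0.4421, -0.2207, 0.0957]
tool_rot: [0.707, 0.707, 0.0, 0.0]
ft_force: [1.1, 0.4, 0.4]
opening: 0.0006
```

Request:
apply_moves:
  increments:
    - [0.001, 0, 0, 0, 0, 0, 1]
    - [0.001, 0, 0, 0, 0, 0, 1]

```text
time: 6.15
tool_pos: [0.4421, -0.2187, 0.0956]
tool_rot: [0.707, 0.707, -0.0, 0.0]
ft_force: [0.5, 0.3, 0.2]
opening: 0.0004
```

Request:
apply_moves:
  increments:
    - [0.001, 0, 0, 0, 0, 0, 1]
    - [0.001, 0, 0, 0, 0, 0, 1]

```text
time: 6.35
tool_pos: [0.442, -0.2183, 0.0957]
tool_rot: [0.707, 0.707, -0.001, 0.001]
ft_force: [-0.1, -3.1, -1.2]
opening: 0.0005
```

Run:
```python
import numpy as np
C=np.array([.510,-.201]); p=np.array([.442,-.2175])-C
Rr=np.hypot(*p); a0=np.arctan2(p[1],p[0]); print(Rr,np.degrees(a0))
prev=np.round(C+p,4)
for k in range(12):
    out=[]
    for j in range(10):
        a=a0-np.radians(3*(10*k+j+1)); q=np.round(C+Rr*np.array([np.cos(a),np.sin(a)]),4)
        d=q-prev; prev=q; out.append([round(d[1],4),round(d[0],4)])
    print(k,out,'->',q)
```

```text
0.06997320915893454 -166.36094794762798
0 [[np.float64(0.0036), np.float64(-0.0008)], [np.float64(0.0036), np.float64(-0.0006)], [np.float64(0.0036), np.float64(-0.0003)], [np.float64(0.0037), np.float64(-0.0002)], [np.float64(0.0037), np.float64(-0.0001)], [np.float64(0.0036), np.float64(0.0002)], [np.float64(0.0037), np.float64(0.0004)], [np.float64(0.0036), np.float64(0.0006)], [np.float64(0.0036), np.float64(0.0007)], [np.float64(0.0035), np.float64(0.001)]] -> [ 0.4429 -0.1813]
1 [[np.float64(0.0035), np.float64(0.0011)], [np.float64(0.0034), np.float64(0.0013)], [np.float64(0.0034), np.float64(0.0015)], [np.float64(0.0032), np.float64(0.0016)], [np.float64(0.0032), np.float64(0.0018)], [np.float64(0.0031), np.float64(0.002)], [np.float64(0.003), np.float64(0.0022)], [np.float64(0.0028), np.float64(0.0023)], [np.float64(0.0027), np.float64(0.0024)], [np.float64(0.0026), np.float64(0.0026)]] -> [ 0.4617 -0.1504]
2 [[np.float64(0.0025), np.float64(0.0027)], [np.float64(0.0023), np.float64(0.0029)], [np.float64(0.0022), np.float64(0.0029)], [np.float64(0.002), np.float64(0.0031)], 
[... 3669 characters left out ...]
64(-0.0032)], [np.float64(0.002), np.float64(-0.0031)], [np.float64(0.0022), np.float64(-0.003)], [np.float64(0.0023), np.float64(-0.0028)], [np.float64(0.0024), np.float64(-0.0027)], [np.float64(0.0026), np.float64(-0.0026)]] -> [ 0.4594 -0.2493]
11 [[np.float64(0.0027), np.float64(-0.0025)], [np.float64(0.0029), np.float64(-0.0023)], [np.float64(0.0029), np.float64(-0.0022)], [np.float64(0.0031), np.float64(-0.002)], [np.float64(0.0032), np.float64(-0.0018)], [np.float64(0.0032), np.float64(-0.0017)], [np.float64(0.0034), np.float64(-0.0015)], [np.float64(0.0034), np.float64(-0.0013)], [np.float64(0.0035), np.float64(-0.0011)], [np.float64(0.0035), np.float64(-0.001)]] -> [ 0.442  -0.2175]
```

Request:
apply_moves:
  increments:
    - [0.0036, -0.0008, 0, 0, 0, 0, 1]
    - [0.0036, -0.0006, 0, 0, 0, 0, 1]
    - [0.0036, -0.0003, 0, 0, 0, 0, 1]
    - [0.0037, -0.0002, 0, 0, 0, 0, 1]
    - [0.0037, -0.0001, 0, 0, 0, 0, 1]
    - [0.0036, 0.0002, 0, 0, 0, 0, 1]
    - [0.0037, 0.0004, 0, 0, 0, 0, 1]
    - [0.0036, 0.0006, 0, 0, 0, 0, 1]
    - [0.0036, 0.0007, 0, 0, 0, 0, 1]
    - [0.0035, 0.001, 0, 0, 0, 0, 1]

```text
time: 7.35
tool_pos: [0.4455, -0.1824, 0.0964]
tool_rot: [0.707, 0.707, 0.0, 0.004]
ft_force: [4.4, -6.3, -2.1]
opening: 0.0008
```

```bash
cat > chk.py <<'E'
from h import *
import sys
s=bot.read_state(); print(np.round(s['tool_pos'],4),np.round(s['ft_force'],1),np.round(s['joint_pos'],2),s['time'])
for n in sys.argv[2:]:
    snap(n,n[0]+sys.argv[1])
E
python3 chk.py 4 wrist
```

```text
[ 0.4455 -0.1824  0.0964] [ 4.4 -6.3 -2.1] [ 0.03  0.51  0.46  2.02 -0.35  0.67  0.71] 7.35
```

View pics/w4.png

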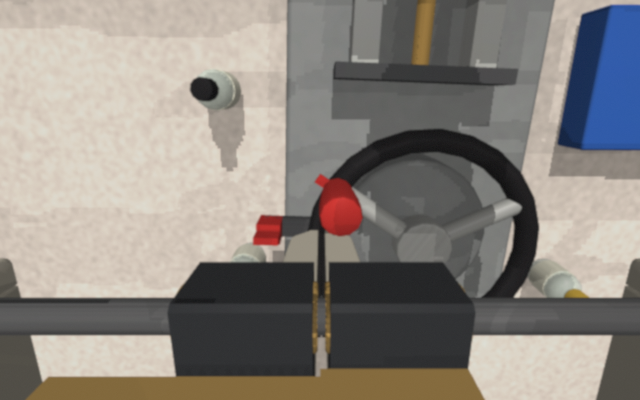

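Request:
apply_moves:
  increments:
    - [0.0035, 0.0011, 0, 0, 0, 0, 1]
    - [0.0034, 0.0013, 0, 0, 0, 0, 1]
    - [0.0034, 0.0015, 0, 0, 0, 0, 1]
    - [0.0032, 0.0016, 0, 0, 0, 0, 1]
    - [0.0032, 0.0018, 0, 0, 0, 0, 1]
    - [0.0031, 0.002, 0, 0, 0, 0, 1]
    - [0.003, 0.0022, 0, 0, 0, 0, 1]
    - [0.0028, 0.0023, 0, 0, 0, 0, 1]
    - [0.0027, 0.0024, 0, 0, 0, 0, 1]
    - [0.0026, 0.0026, 0, 0, 0, 0, 1]

```text
time: 8.4
tool_pos: [0.4604, -0.1502, 0.0961]
tool_rot: [0.708, 0.707, -0.001, -0.001]
ft_force: [-1.8, -3.3, 3.8]
opening: 0.0005
```

```bash
python3 chk.py 5 wrist
```

```text
[ 0.4604 -0.1502  0.0961] [-1.8 -3.3  3.8] [-0.05  0.52  0.46  2.01 -0.36  0.69  0.64] 8.4
```

View pics/w5.png

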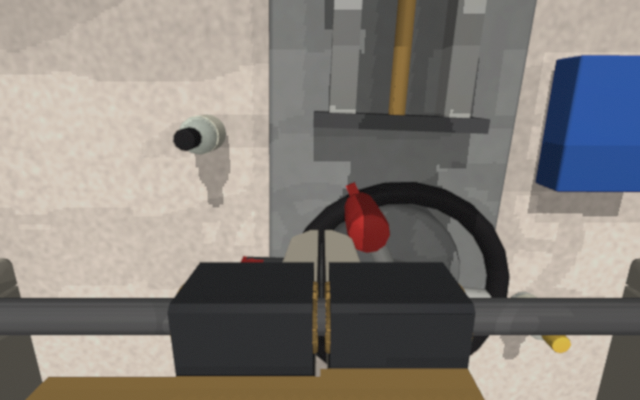

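Request:
apply_moves:
  increments:
    - [0.0025, 0.0027, 0, 0, 0, 0, 1]
    - [0.0023, 0.0029, 0, 0, 0, 0, 1]
    - [0.0022, 0.0029, 0, 0, 0, 0, 1]
    - [0.002, 0.0031, 0, 0, 0, 0, 1]
    - [0.0018, 0.0032, 0, 0, 0, 0, 1]
    - [0.0017, 0.0032, 0, 0, 0, 0, 1]
    - [0.0015, 0.0034, 0, 0, 0, 0, 1]
    - [0.0013, 0.0034, 0, 0, 0, 0, 1]
    - [0.0011, 0.0035, 0, 0, 0, 0, 1]
    - [0.001, 0.0035, 0, 0, 0, 0, 1]

```text
time: 9.45
tool_pos: [0.4936, -0.1323, 0.0955]
tool_rot: [0.707, 0.707, -0.0, -0.0]
ft_force: [-3.5, -1.9, 0.1]
opening: 0.0007
```

```bash
python3 chk.py 6 wrist
```

```text
[ 0.4936 -0.1323  0.0955] [-3.5 -1.9  0.1] [-0.09  0.56  0.46  1.94 -0.36  0.73  0.59] 9.45
```

View pics/w6.png

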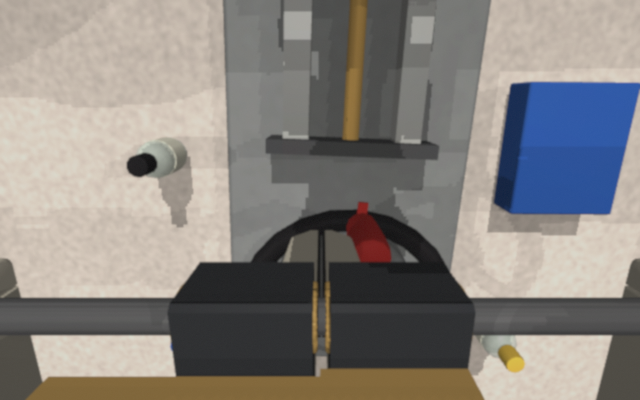

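Request:
apply_moves:
  increments:
    - [0.0008, 0.0036, 0, 0, 0, 0, 1]
    - [0.0006, 0.0036, 0, 0, 0, 0, 1]
    - [0.0003, 0.0036, 0, 0, 0, 0, 1]
    - [0.0002, 0.0037, 0, 0, 0, 0, 1]
    - [0.0001, 0.0037, 0, 0, 0, 0, 1]
    - [-0.0002, 0.0036, 0, 0, 0, 0, 1]
    - [-0.0004, 0.0037, 0, 0, 0, 0, 1]
    - [-0.0006, 0.0036, 0, 0, 0, 0, 1]
    - [-0.0007, 0.0036, 0, 0, 0, 0, 1]
    - [-0.001, 0.0035, 0, 0, 0, 0, 1]

```text
time: 10.5
tool_pos: [0.5295, -0.133, 0.0958]
tool_rot: [0.707, 0.707, -0.0, -0.001]
ft_force: [-4.8, -1.5, 2.5]
opening: 0.0006
```

```bash
python3 chk.py 7 wrist side; python3 -c "
import cv2;a=cv2.imread('pics/s7.png');cv2.imwrite('pics/s7z.png',cv2.resize(a[130:290,210:390],None,fx=4,fy=3.7))"
```

```text
[ 0.5295 -0.133   0.0958] [-4.8 -1.5  2.5] [-0.09  0.6   0.46  1.84 -0.37  0.78  0.56] 10.5
```

View pics/w7.png

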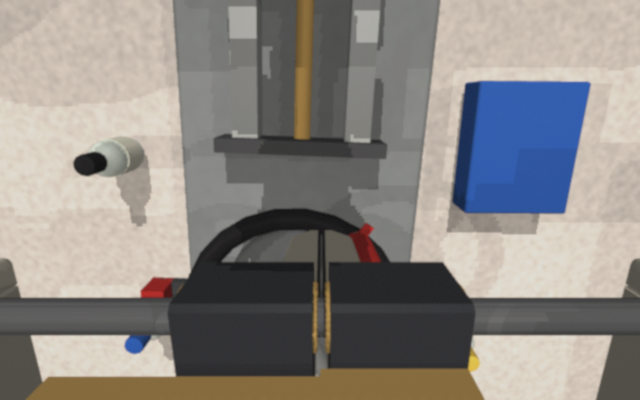

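View pics/s7z.png

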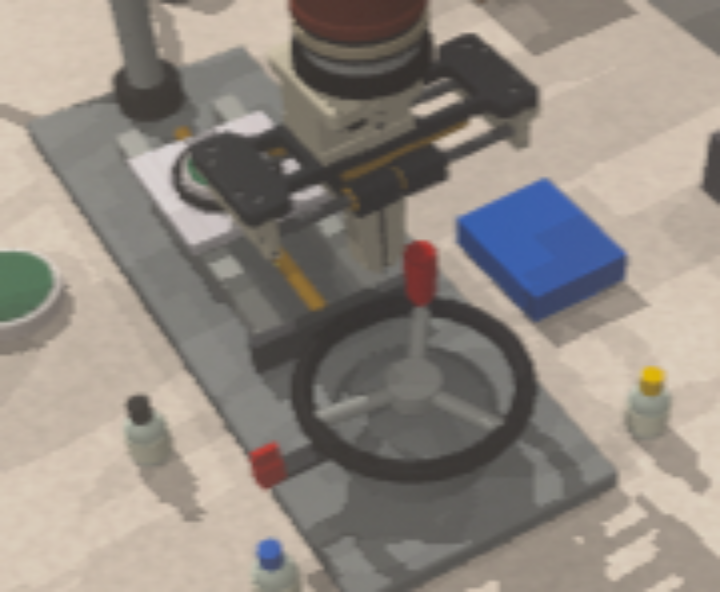

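Wheel view shows the handle about 125–130° round, at the finger's side. The push is steady at about 5 N, so I'm continuing.

Request:
apply_moves:
  increments:
    - [-0.0011, 0.0035, 0, 0, 0, 0, 1]
    - [-0.0013, 0.0034, 0, 0, 0, 0, 1]
    - [-0.0015, 0.0034, 0, 0, 0, 0, 1]
    - [-0.0016, 0.0032, 0, 0, 0, 0, 1]
    - [-0.0018, 0.0032, 0, 0, 0, 0, 1]
    - [-0.002, 0.0031, 0, 0, 0, 0, 1]
    - [-0.0022, 0.003, 0, 0, 0, 0, 1]
    - [-0.0023, 0.0028, 0, 0, 0, 0, 1]
    - [-0.0024, 0.0027, 0, 0, 0, 0, 1]
    - [-0.0026, 0.0026, 0, 0, 0, 0, 1]

```text
time: 11.6
tool_pos: [0.5609, -0.152, 0.0955]
tool_rot: [0.707, 0.707, 0.0, -0.0]
ft_force: [-1.7, 2.8, -0.8]
opening: 0.0004
```

```bash
python3 chk.py 8 side; python3 -c "
import cv2;a=cv2.imread('pics/s8.png');cv2.imwrite('pics/s8z.png',cv2.resize(a[130:290,210:390],None,fx=4,fy=3.7))"
```

```text
[ 0.5609 -0.152   0.0955] [-1.7  2.8 -0.8] [-0.05  0.65  0.46  1.75 -0.37  0.83  0.57] 11.6
```

View pics/s8z.png

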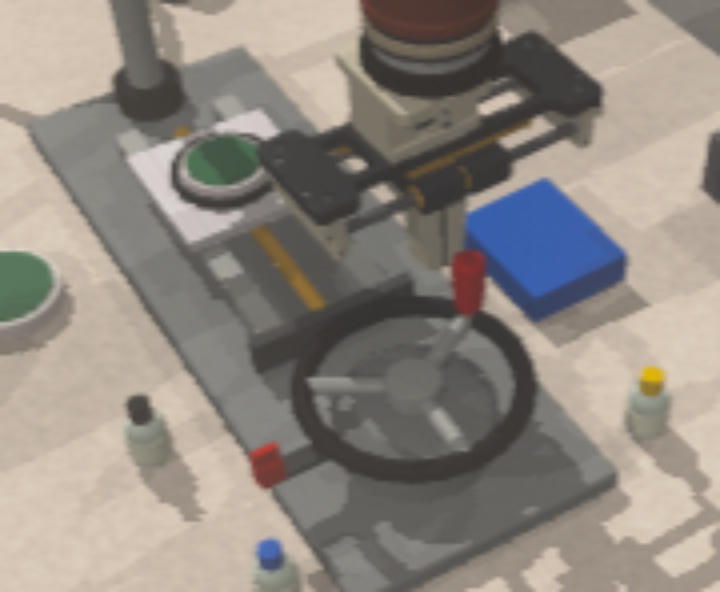

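Handle is on the far side (~155°), and the dish is riding on its carriage. Next segment.

Request:
apply_moves:
  increments:
    - [-0.0027, 0.0025, 0, 0, 0, 0, 1]
    - [-0.0029, 0.0023, 0, 0, 0, 0, 1]
    - [-0.0029, 0.0022, 0, 0, 0, 0, 1]
    - [-0.0031, 0.002, 0, 0, 0, 0, 1]
    - [-0.0032, 0.0018, 0, 0, 0, 0, 1]
    - [-0.0032, 0.0017, 0, 0, 0, 0, 1]
    - [-0.0034, 0.0015, 0, 0, 0, 0, 1]
    - [-0.0034, 0.0013, 0, 0, 0, 0, 1]
    - [-0.0035, 0.0011, 0, 0, 0, 0, 1]
    - [-0.0035, 0.001, 0, 0, 0, 0, 1]

```text
time: 12.65
tool_pos: [0.5783, -0.1839, 0.0955]
tool_rot: [0.707, 0.707, 0.0, -0.0]
ft_force: [-1.3, 3.2, -0.8]
opening: 0.0002
```

Request:
apply_moves:
  increments:
    - [-0.0036, 0.0008, 0, 0, 0, 0, 1]
    - [-0.0036, 0.0006, 0, 0, 0, 0, 1]
    - [-0.0036, 0.0003, 0, 0, 0, 0, 1]
    - [-0.0037, 0.0002, 0, 0, 0, 0, 1]
    - [-0.0037, 0.0001, 0, 0, 0, 0, 1]
    - [-0.0036, -0.0002, 0, 0, 0, 0, 1]
    - [-0.0037, -0.0004, 0, 0, 0, 0, 1]
    - [-0.0036, -0.0006, 0, 0, 0, 0, 1]
    - [-0.0036, -0.0007, 0, 0, 0, 0, 1]
    - [-0.0035, -0.001, 0, 0, 0, 0, 1]

```text
time: 13.65
tool_pos: [0.5759, -0.2187, 0.0952]
tool_rot: [0.707, 0.707, 0.0, -0.002]
ft_force: [-4.5, 7.6, 2.4]
opening: 0.0004
```

```bash
python3 chk.py 9 side; python3 -c "
import cv2;a=cv2.imread('pics/s9.png');cv2.imwrite('pics/s9z.png',cv2.resize(a[130:290,210:390],None,fx=4,fy=3.7))"
```

```text
[ 0.5759 -0.2187  0.0952] [-4.5  7.6  2.4] [ 0.07  0.7   0.45  1.64 -0.37  0.89  0.66] 13.65
```

View pics/s9z.png

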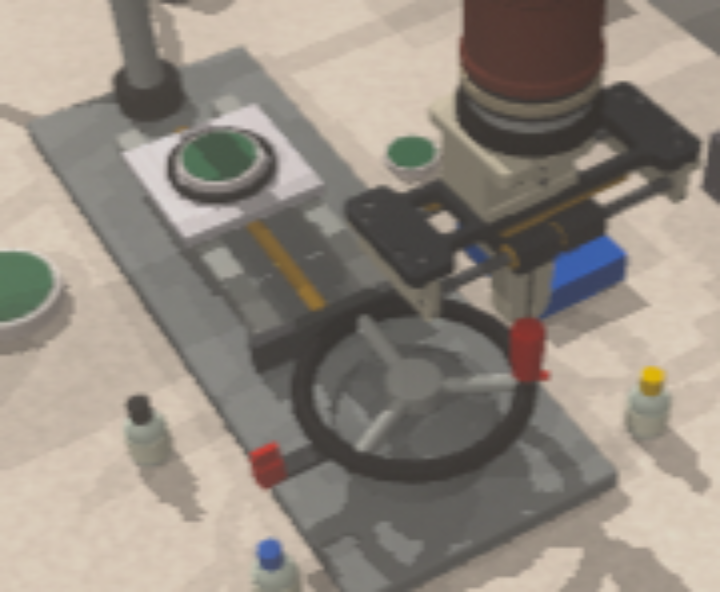

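Request:
apply_moves:
  increments:
    - [-0.0035, -0.0011, 0, 0, 0, 0, 1]
    - [-0.0034, -0.0013, 0, 0, 0, 0, 1]
    - [-0.0034, -0.0015, 0, 0, 0, 0, 1]
    - [-0.0032, -0.0016, 0, 0, 0, 0, 1]
    - [-0.0032, -0.0018, 0, 0, 0, 0, 1]
    - [-0.0031, -0.002, 0, 0, 0, 0, 1]
    - [-0.003, -0.0022, 0, 0, 0, 0, 1]
    - [-0.0028, -0.0023, 0, 0, 0, 0, 1]
    - [-0.0027, -0.0024, 0, 0, 0, 0, 1]
    - [-0.0026, -0.0026, 0, 0, 0, 0, 1]

```text
time: 14.7
tool_pos: [0.5564, -0.2423, 0.0949]
tool_rot: [0.706, 0.708, 0.003, -0.008]
ft_force: [-5.9, 15.6, 7.2]
opening: 0.0002
```

Request:
apply_moves:
  increments:
    - [-0.0025, -0.0027, 0, 0, 0, 0, 1]
    - [-0.0023, -0.0029, 0, 0, 0, 0, 1]
    - [-0.0022, -0.0029, 0, 0, 0, 0, 1]
    - [-0.002, -0.0031, 0, 0, 0, 0, 1]
    - [-0.0018, -0.0032, 0, 0, 0, 0, 1]
    - [-0.0017, -0.0032, 0, 0, 0, 0, 1]
    - [-0.0015, -0.0034, 0, 0, 0, 0, 1]
    - [-0.0013, -0.0034, 0, 0, 0, 0, 1]
    - [-0.0011, -0.0035, 0, 0, 0, 0, 1]
    - [-0.001, -0.0035, 0, 0, 0, 0, 1]

```text
time: 15.7
tool_pos: [0.5299, -0.2522, 0.0949]
tool_rot: [0.704, 0.71, 0.009, -0.009]
ft_force: [1.4, 22.9, 6.1]
opening: 0.0007
```

```bash
python3 chk.py 10 side; python3 -c "
import cv2;a=cv2.imread('pics/s10.png');cv2.imwrite('pics/s10z.png',cv2.resize(a[130:290,210:390],None,fx=4,fy=3.7))"
```

```text
[ 0.5299 -0.2522  0.0949] [ 1.4 22.9  6.1] [ 0.16  0.66  0.43  1.72 -0.37  0.86  0.77] 15.7
```

View pics/s10z.png

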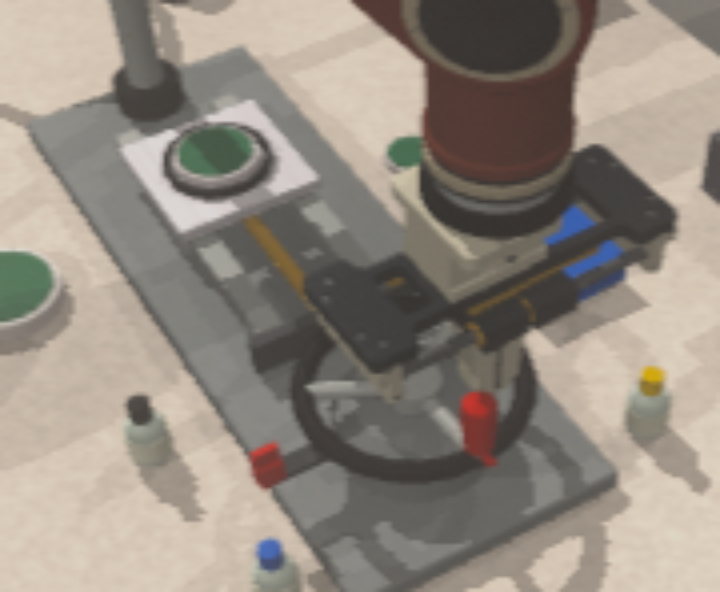

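Request:
apply_moves:
  increments:
    - [0.004, 0, 0, 0, 0, 0, 1]
    - [0.004, 0, 0, 0, 0, 0, 1]
    - [0.004, 0, 0, 0, 0, 0, 1]
    - [0.004, 0, 0, 0, 0, 0, 1]
    - [0.005, 0, 0, 0, 0, 0, 1]
    - [0.005, 0, 0, 0, 0, 0, 1]
    - [0, 0, 0, 0, 0, 0, 1]

```text
time: 16.45
tool_pos: [0.5266, -0.2431, 0.0959]
tool_rot: [0.707, 0.707, -0.0, 0.001]
ft_force: [0.3, -0.4, -0.1]
opening: 0.0001
```

```bash
cat > hd.py <<'E'
from h import *
import sys
s=bot.read_state(); print(np.round(s['tool_pos'],4),np.round(s['ft_force'],1),s['time'])
c=snap('side','s'+sys.argv[1])
f=c['frame'].astype(int); m=((f[...,2]>110)&(f[...,1]<70)&(f[...,0]<70)).astype(np.uint8)
n,l,st,ce=cv2.connectedComponentsWithStats(m)
for i in range(1,n):
    if st[i,4]>8:
        u,v=st[i,0]+st[i,2]/2-.5, st[i,1]+2.5
        p=ray(c,u,v,.14); h=p[:2]-[.5111,-.2070]
        # calibrated: side-view start handle (.4441,-.2043) with same estimator to be compared
        print(st[i],p.round(4),'r',np.hypot(*h).round(4),'cw deg',(180-np.degrees(np.arctan2(h[1],h[0])))%360)
cv2.imwrite('pics/s%sz.png'%sys.argv[1],cv2.resize(c['frame'][130:290,210:390],None,fx=4,fy=3.7,interpolation=2))
E
python3 hd.py 11
python3 - <<'E'
from h import *
c=dict(np.load('pics/side0.npz')); print(ray(c,286.5,231.5,.14))
E
```

```text
[ 0.5266 -0.2431  0.0959] [ 0.3 -0.4 -0.1] 16.45
[306  89   5   4  15] [0.7824 0.2423 0.14  ] r 0.5248 cw deg 121.12247139608036
[  0 192   6   4  13] [-0.082   0.2902  0.14  ] r 0.7739 cw deg 39.969658739795165
[325 236   9  20 117] [ 0.5112 -0.273   0.14  ] r 0.066 cw deg 269.8776805473955
[273 250   8  12  61] [ 0.3968 -0.2405  0.14  ] r 0.1191 cw deg 343.64468479952416
[ 0.44319606 -0.203635    0.14      ]
```

View pics/s11z.png

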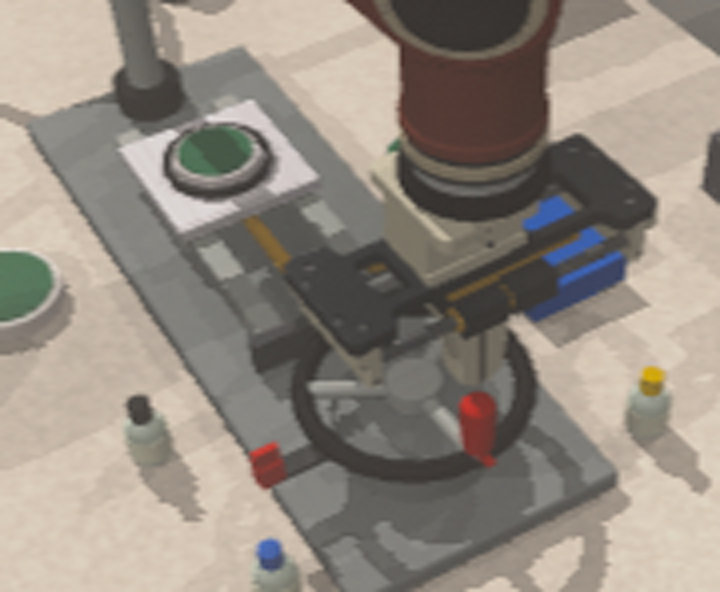

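Request:
apply_moves:
  increments:
    - [0, 0.005, 0, 0, 0, 0, 1]
    - [0, 0.006, 0, 0, 0, 0, 1]
    - [0, 0.006, 0, 0, 0, 0, 1]
    - [-0.008, 0, 0, 0, 0, 0, 1]
    - [-0.008, 0, 0, 0, 0, 0, 1]
    - [-0.008, 0, 0, 0, 0, 0, 1]
    - [-0.002, 0, 0, 0, 0, 0, 1]
    - [0, 0, 0, 0, 0, 0, 1]

```text
time: 17.3
tool_pos: [0.5431, -0.2693, 0.0956]
tool_rot: [0.708, 0.707, -0.0, 0.0]
ft_force: [0.4, -0.5, 0.7]
opening: 0.0004
```

Request:
apply_moves:
  increments:
    - [0, -0.002, 0, 0, 0, 0, 1]
    - [0, -0.002, 0, 0, 0, 0, 1]
    - [0, -0.001, 0, 0, 0, 0, 1]
    - [0, -0.001, 0, 0, 0, 0, 1]

```text
time: 17.7
tool_pos: [0.5374, -0.2679, 0.0956]
tool_rot: [0.707, 0.707, 0.0, -0.0]
ft_force: [-0.4, 0.1, 0.3]
opening: 0.0005
```

```bash
python3 hd.py 12; python3 chk.py 12 wrist
```

```text
[ 0.5374 -0.2679  0.0956] [-0.4  0.1  0.3] 17.7
[317  94  10   5  33] [0.8022 0.1944 0.14  ] r 0.4959 cw deg 125.95271419072242
[  0 191   8   8  35] [-0.0796  0.2926  0.14  ] r 0.7737 cw deg 40.22281354655712
[325 236   9  20 118] [ 0.5112 -0.273   0.14  ] r 0.066 cw deg 269.8776805473955
[273 250   8  12  61] [ 0.3968 -0.2405  0.14  ] r 0.1191 cw deg 343.64468479952416
[ 0.5373 -0.2681  0.0956] [-0.5 -0.5 -0.2] [ 0.16  0.67  0.44  1.69 -0.36  0.86  0.75] 17.75
```

View pics/s12z.png

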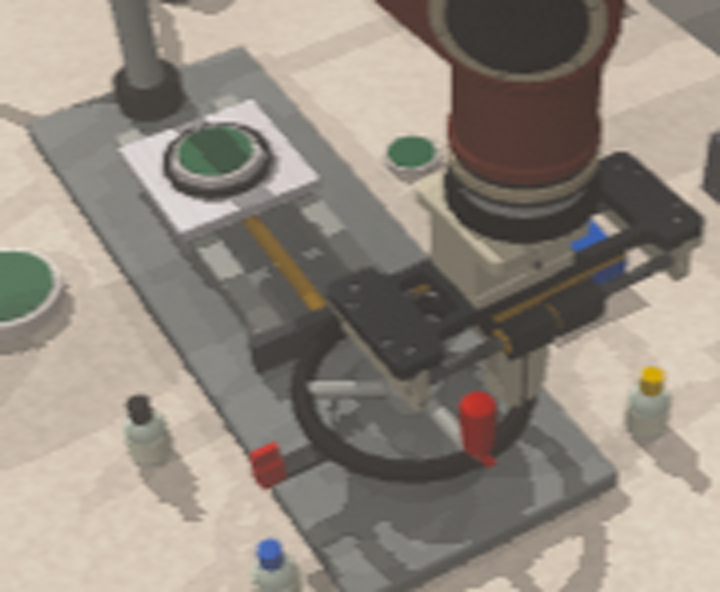

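View pics/w12.png

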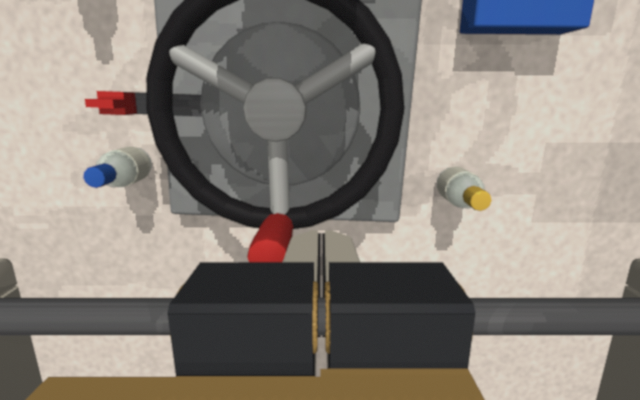

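Request:
apply_moves:
  increments:
    - [0, -0.001, 0, 0, 0, 0, 1]
    - [0, -0.001, 0, 0, 0, 0, 1]
    - [0, -0.001, 0, 0, 0, 0, 1]

```text
time: 18.1
tool_pos: [0.5355, -0.2682, 0.0957]
tool_rot: [0.707, 0.707, 0.001, 0.001]
ft_force: [2.6, 0.9, -1.6]
opening: 0.0005
```

Request:
apply_moves:
  increments:
    - [0, -0.001, 0, 0, 0, 0, 1]
    - [0, -0.001, 0, 0, 0, 0, 1]
    - [0, -0.001, 0, 0, 0, 0, 1]

```text
time: 18.4
tool_pos: [0.5328, -0.2685, 0.0961]
tool_rot: [0.707, 0.707, 0.001, 0.001]
ft_force: [3.4, 0.1, 0.7]
opening: 0.0003
```

Request:
apply_moves:
  increments:
    - [-0.0011, -0.0035, 0, 0, 0, 0.0524, 1]
    - [-0.0011, -0.0035, 0, 0, 0, 0.0524, 1]
    - [-0.0011, -0.0035, 0, 0, 0, 0.0524, 1]
    - [-0.0011, -0.0035, 0, 0, 0, 0.0524, 1]
    - [-0.0011, -0.0035, 0, 0, 0, 0.0524, 1]
    - [-0.0011, -0.0035, 0, 0, 0, 0.0524, 1]

```text
time: 19.0
tool_pos: [0.5108, -0.2721, 0.0961]
tool_rot: [0.81, 0.587, 0.001, 0.001]
ft_force: [3.3, -0.2, 0.9]
opening: 0.0004
```

```bash
python3 hd.py 13; python3 chk.py 13 wrist
```

```text
[ 0.5108 -0.2721  0.0961] [ 3.3 -0.2  0.9] 19.0
[303 100   9   5  25] [0.7474 0.1929 0.14  ] r 0.4645 cw deg 120.58647065860667
[  0 192   7   8  36] [-0.081   0.2895  0.14  ] r 0.7727 cw deg 39.97900609914811
[  0 204   5  10  18] [-0.0869  0.246   0.14  ] r 0.7503 cw deg 37.1438449108839
[316 239   8  21 114] [ 0.4894 -0.2681  0.14  ] r 0.0648 cw deg 289.564581586818
[273 250   8  12  62] [ 0.3968 -0.2405  0.14  ] r 0.1191 cw deg 343.64468479952416
[ 0.51  -0.272  0.096] [2.1 0.8 2. ] [ 0.12  0.66  0.53  1.76 -0.43  0.84  0.54] 19.05
```

View pics/w13.png

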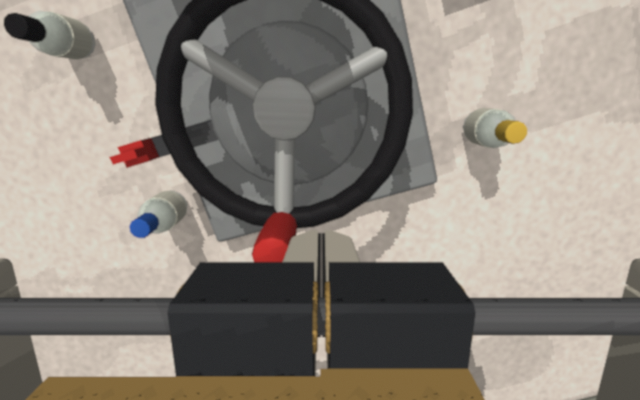

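Request:
apply_moves:
  increments:
    - [-0.0011, -0.0035, 0, 0, 0, 0.0524, 1]
    - [-0.0011, -0.0035, 0, 0, 0, 0.0524, 1]
    - [-0.0011, -0.0035, 0, 0, 0, 0.0524, 1]
    - [-0.0011, -0.0035, 0, 0, 0, 0.0524, 1]
    - [-0.0011, -0.0035, 0, 0, 0, 0.0524, 1]
    - [-0.0011, -0.0035, 0, 0, 0, 0.0524, 1]
    - [-0.0011, -0.0035, 0, 0, 0, 0.0524, 1]
    - [-0.0011, -0.0035, 0, 0, 0, 0.0524, 1]
    - [-0.0011, -0.0035, 0, 0, 0, 0.0524, 1]
    - [-0.0011, -0.0035, 0, 0, 0, 0.0524, 1]

```text
time: 20.1
tool_pos: [0.476, -0.264, 0.0962]
tool_rot: [0.934, 0.358, 0.001, 0.001]
ft_force: [4.1, -0.9, 1.0]
opening: 0.0003
```

```bash
python3 hd.py 14; python3 chk.py 14 wrist
```

```text
[ 0.476  -0.264   0.0962] [ 4.1 -0.9  1. ] 20.1
[277 103   9   5  26] [0.6734 0.2249 0.14  ] r 0.4614 cw deg 110.5954337747887
[  0 191   7   9  38] [-0.0807  0.2933  0.14  ] r 0.7749 cw deg 40.213067970441415
[  0 205   4   8  16] [-0.0883  0.2431  0.14  ] r 0.7495 cw deg 36.90352946714526
[300 239   8  21 103] [ 0.4603 -0.2484  0.14  ] r 0.0655 cw deg 320.8267033817831
[273 250   8  12  63] [ 0.3968 -0.2405  0.14  ] r 0.1191 cw deg 343.64468479952416
[ 0.4753 -0.2635  0.0961] [3.3 0.1 3.1] [ 0.04  0.65  0.69  1.86 -0.55  0.83  0.16] 20.15
```

View pics/w14.png

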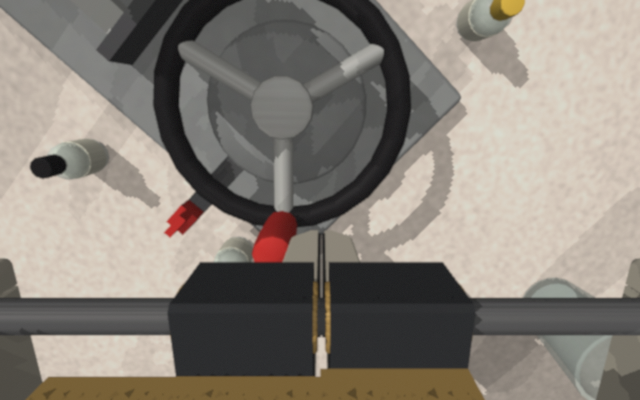

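Request:
apply_moves:
  increments:
    - [-0.0011, -0.0035, 0, 0, 0, 0.0524, 1]
    - [-0.0011, -0.0035, 0, 0, 0, 0.0524, 1]
    - [-0.0011, -0.0035, 0, 0, 0, 0.0524, 1]
    - [-0.0011, -0.0035, 0, 0, 0, 0.0524, 1]
    - [-0.0011, -0.0035, 0, 0, 0, 0.0524, 1]
    - [-0.0011, -0.0035, 0, 0, 0, 0.0524, 1]
    - [-0.0011, -0.0035, 0, 0, 0, 0.0524, 1]
    - [-0.0011, -0.0035, 0, 0, 0, 0.0524, 1]
    - [-0.0011, -0.0035, 0, 0, 0, 0.0524, 1]
    - [0, 0, 0, 0, 0, 0, 1]

```text
time: 21.2
tool_pos: [0.4512, -0.2421, 0.0962]
tool_rot: [0.991, 0.131, 0.0, 0.001]
ft_force: [2.0, -1.2, 3.9]
opening: 0.0007
```

```bash
python3 hd.py 15; python3 chk.py 15 wrist
```

```text
[ 0.4512 -0.2421  0.0962] [ 2.  -1.2  3.9] 21.2
[255 100   8   5  21] [0.6238 0.2785 0.14  ] r 0.4985 cw deg 103.07126189135342
[  0 191   7   7  19] [-0.0807  0.2933  0.14  ] r 0.7749 cw deg 40.213067970441415
[287 234   9  20  73] [ 0.4445 -0.2213  0.14  ] r 0.0681 cw deg 347.9003946147099
[273 250   8  12  61] [ 0.3968 -0.2405  0.14  ] r 0.1191 cw deg 343.64468479952416
[ 0.4511 -0.2421  0.0961] [ 2.9 -1.7  3.1] [-0.07  0.65  0.83  1.94 -0.65  0.83 -0.2 ] 21.25
```

View pics/w15.png

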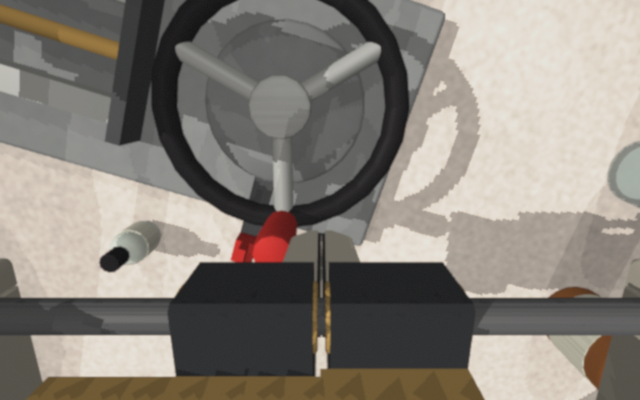

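View pics/s15z.png

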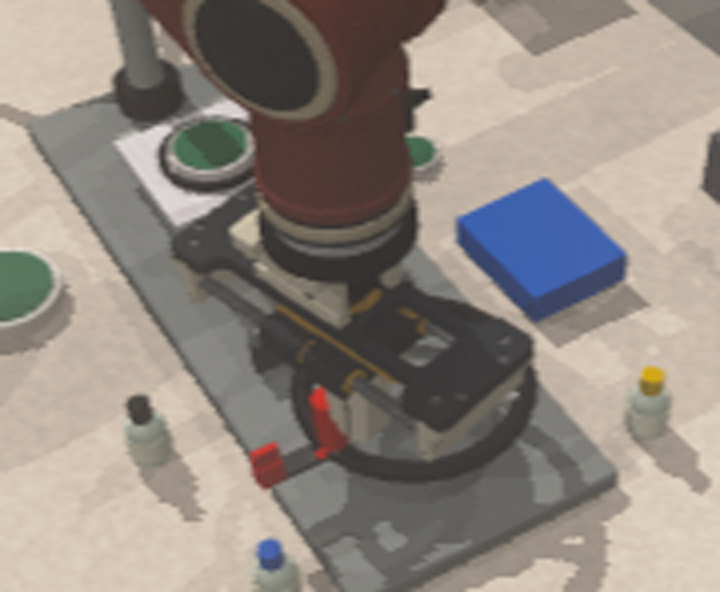

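```bash
cat > ang.py <<'E'
from h import *
import sys
c=dict(np.load(f'pics/{sys.argv[1]}.npz'))
hub=ray(c,float(sys.argv[2]),float(sys.argv[3]),.09)
for i in range(4,len(sys.argv),3):
    p=ray(c,float(sys.argv[i]),float(sys.argv[i+1]),float(sys.argv[i+2]))
    d=p-hub; print(p.round(4),np.hypot(*d[:2]).round(4),'cw',(180-np.degrees(np.arctan2(d[1],d[0])))%360)
print(hub)
E
python3 ang.py w15 279 107 240 247 .085 283 205 .082 271 246 .14
python3 ang.py w1 317.5 147.5 259.9 144 .085 273.8 149.4 .14
python3 - <<'E'
import cv2
a=cv2.imread('pics/w15.png');cv2.imwrite('pics/w15z.png',cv2.resize(a[80:280,200:360],None,fx=4,fy=3))
E
```

```text
[ 0.4187 -0.1968  0.085 ] 0.092 cw 2.903035335081512
[ 0.4523 -0.2168  0.082 ] 0.0602 cw 345.20323414296433
[ 0.45   -0.2176  0.14  ] 0.0626 cw 344.9936655546085
[ 0.5105205  -0.20141573  0.09      ]
[ 0.4121 -0.1952  0.085 ] 0.1004 cw 3.038470673995107
[ 0.4433 -0.1968  0.14  ] 0.0691 cw 3.1254735277352665
[ 0.51230051 -0.20054275  0.09      ]
```

View pics/w15z.png

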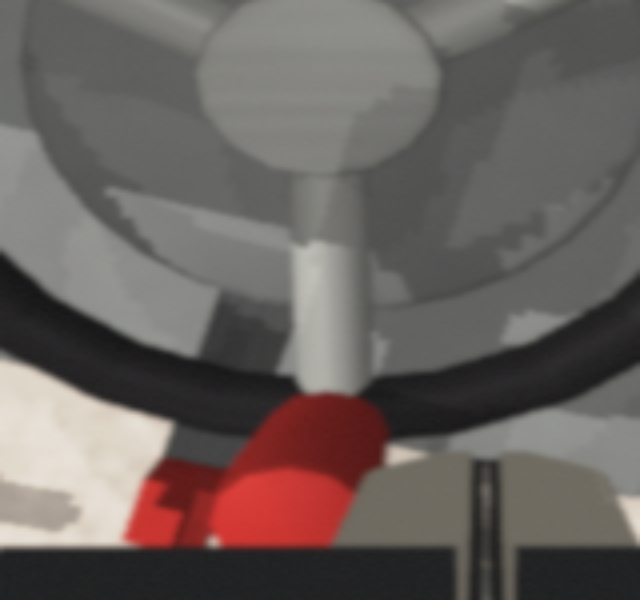

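Request:
apply_moves:
  increments:
    - [-0.0011, -0.0035, 0, 0, 0, 0.0524, 1]
    - [-0.0011, -0.0035, 0, 0, 0, 0.0524, 1]
    - [-0.0011, -0.0035, 0, 0, 0, 0.0524, 1]
    - [-0.0011, -0.0035, 0, 0, 0, 0.0524, 1]
    - [-0.0008, -0.0025, 0, 0, 0, 0.0374, 1]
    - [0, 0, 0, 0, 0, 0, 1]

```text
time: 21.9
tool_pos: [0.4431, -0.2267, 0.096]
tool_rot: [1.0, 0.007, 0.0, 0.001]
ft_force: [3.3, -2.7, 4.2]
opening: 0.0002
```

```bash
python3 hd.py 16; python3 chk.py 16 wrist;python3 - <<'E'
import cv2
a=cv2.imread('pics/w16.png');cv2.imwrite('pics/w16z.png',cv2.resize(a[80:280,200:360],None,fx=4,fy=3))
E
```

```text
[ 0.4431 -0.2267  0.096 ] [ 3.3 -2.7  4.2] 21.9
[274  77   4   4   9] [0.7317 0.3639 0.14  ] r 0.612 cw deg 111.12586386855529
[244  97   9   5  21] [0.6043 0.3118 0.14  ] r 0.5271 cw deg 100.17966008584678
[  0 192   7   8  26] [-0.081   0.2895  0.14  ] r 0.7727 cw deg 39.97900609914811
[283 234   8  15  41] [ 0.4362 -0.2157  0.14  ] r 0.0754 cw deg 353.39206786535703
[273 250   8  12  57] [ 0.3968 -0.2405  0.14  ] r 0.1191 cw deg 343.64468479952416
[ 0.4431 -0.2267  0.096 ] [ 2.5 -2.4  4.2] [-0.14  0.66  0.9   1.98 -0.7   0.84 -0.4 ] 21.95
```

View pics/w16z.png

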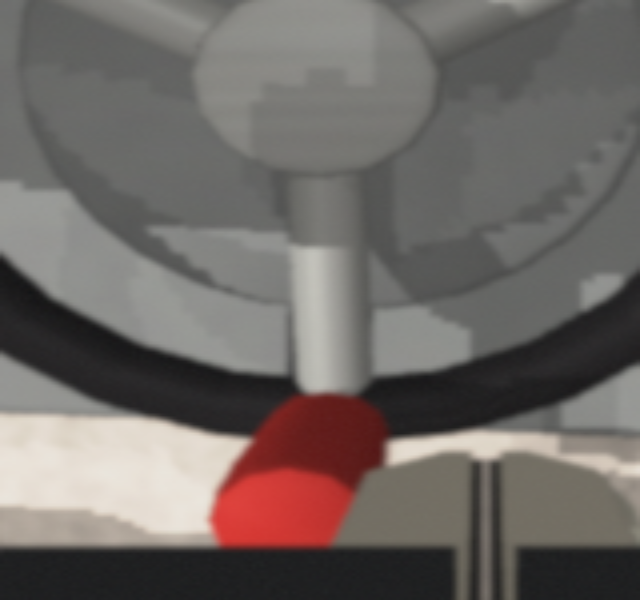

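```bash
python3 ang.py w16 279 105.5 283 205 .082 271 246 .14
```

```text
[ 0.4504 -0.2026  0.082 ] 0.061 cw 359.4172875082506
[ 0.448  -0.2028  0.14  ] 0.0634 cw 359.1859521644727
[ 0.51140966 -0.2019393   0.09      ]
```

Request:
apply_moves:
  increments:
    - [-0.0005, -0.0015, 0, 0, 0, 0.0224, 1]
    - [-0.0005, -0.0015, 0, 0, 0, 0.0224, 1]
    - [0, 0, 0, 0, 0, 0, 1]

```text
time: 22.3
tool_pos: [0.442, -0.2232, 0.096]
tool_rot: [1.0, -0.016, 0.0, 0.0]
ft_force: [2.2, -1.5, 6.5]
opening: 0.0003
```

```bash
python3 chk.py 17 wrist;python3 - <<'E'
import cv2
a=cv2.imread('pics/w17.png');cv2.imwrite('pics/w17z.png',cv2.resize(a[80:280,200:360],None,fx=4,fy=3))
E
python3 ang.py w17 279 105.5 283 205 .082
```

```text
[ 0.442  -0.2232  0.096 ] [ 2.2 -1.5  6.5] [-0.15  0.66  0.92  1.99 -0.71  0.84 -0.44] 22.3
[ 0.4504 -0.1995  0.082 ] 0.061 cw 2.1084333721598227
[ 0.5113697  -0.20170747  0.09      ]
```

View pics/w17z.png

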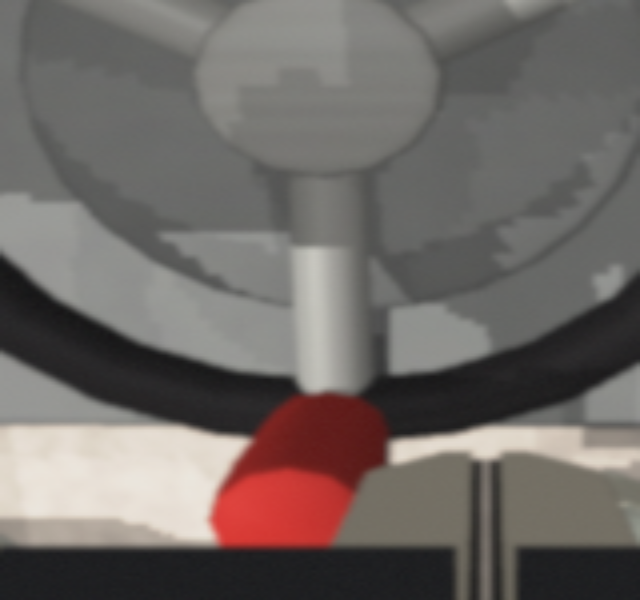

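Within ~1° of the pointer. Now I'll draw clear: back away from the handle (tool +y = world −y), then up.

Request:
apply_moves:
  increments:
    - [0, 0.003, 0, 0, 0, 0, 1]
    - [0, 0.004, 0, 0, 0, 0, 1]
    - [0, 0.005, 0, 0, 0, 0, 1]
    - [0, 0.008, 0, 0, 0, 0, 1]
    - [0, 0.01, 0, 0, 0, 0, 1]
    - [0, 0, -0.03, 0, 0, 0, 1]
    - [0, 0, -0.04, 0, 0, 0, 1]
    - [0, 0, -0.04, 0, 0, 0, 1]
    - [0, 0.02, -0.04, 0, 0, 0, 1]
    - [0, 0.03, -0.03, 0, 0, 0, 1]

```text
time: 23.35
tool_pos: [0.44, -0.3026, 0.2779]
tool_rot: [1.0, -0.014, 0.001, -0.0]
ft_force: [0.9, 0.0, -0.3]
opening: 0.0003
```

Request:
apply_moves:
  increments:
    - [0, 0.04, -0.02, 0, 0, 0, 1]
    - [0, 0.04, 0, 0, 0, 0, 1]
    - [0, 0.04, 0, 0, 0, 0, 1]
    - [0, 0, 0, 0, 0, 0, 1]
    - [0, 0, 0, 0, 0, 0, 1]
    - [0, 0, 0, 0, 0, 0, 1]
    - [0, 0, 0, 0, 0, 0, 1]
    - [0, 0, 0, 0, 0, 0, 1]

```text
time: 24.15
tool_pos: [0.4366, -0.4212, 0.2957]
tool_rot: [1.0, -0.014, 0.0, -0.0]
ft_force: [-0.3, -0.8, -0.7]
opening: 0.0004
```

```bash
python3 hd.py 18; python3 chk.py 18 top
python3 - <<'E'
from h import *
c=dict(np.load('pics/t18.npz'));c0=dict(np.load('pics/top0.npz'))
f=c['frame'].astype(int); m=((f[...,2]>110)&(f[...,1]<70)&(f[...,0]<70)).astype(np.uint8)
n,l,st,ce=cv2.connectedComponentsWithStats(m)
for i in range(1,n):
    if st[i,4]>8: print(st[i],ce[i])
for q in(c0,c):
    f=q['frame'].astype(int); g=((f[...,1]-f[...,2]>12)&(f[...,1]-f[...,0]>5)).astype(np.uint8)
    n,l,st,ce=cv2.connectedComponentsWithStats(g)
    print([(st[i].tolist(),ce[i].round(1).tolist(),ray(q,*ce[i],.06).round(4).tolist()) for i in range(1,n) if st[i,4]>60])
E
```

```text
[ 0.4366 -0.4212  0.2957] [-0.3 -0.8 -0.7] 24.15
[358   0  28   9 135] [1.3764 0.6664 0.14  ] r 1.2294 cw deg 134.73322813329972
[ 283    5   94   33 1066] [1.1992 0.7297 0.14  ] r 1.1623 cw deg 126.30077554948826
[  0 193   5   8  23] [-0.0834  0.287   0.14  ] r 0.773 cw deg 39.72677276464589
[  0 204   4  21  52] [-0.088   0.2467  0.14  ] r 0.7515 cw deg 37.13900935869313
[  6 223  10   8  53] [-0.0761  0.1686  0.14  ] r 0.6971 cw deg 32.60473883070776
[283 229   8  18 111] [ 0.4432 -0.2036  0.14  ] r 0.068 cw deg 2.8369879206255177
[273 251   8  11  60] [ 0.3956 -0.2428  0.14  ] r 0.1209 cw deg 342.78933453286896
[ 46 308  20  23 217] [-0.0258 -0.1183  0.14  ] r 0.5442 cw deg 9.381256996420404
[ 0.4365 -0.4214  0.2957] [-0.1 -0.1  0.3] [ 0.2   0.62  1.01  1.39 -0.52  1.41 -0.4 ] 24.2
[330 237   8   9  51] [333.33333333 240.54901961]
[331 250   3   5  15] [332. 252.]
[([239, 156, 11, 12, 103], [244.0, 161.4], [0.6579, 0.0413, 0.06]), ([233, 203, 16, 19, 197], [240.8, 212.1], [0.5187, 0.0489, 0.06]), ([220, 264, 23, 24, 439], [231.0, 275.1], [0.3499, 0.0734, 0.06])]
[([239, 156, 12, 12, 108], [244.2, 161.4], [0.6579, 0.0409, 0.06]), ([220, 202, 15, 19, 168], [228.2, 212.4], [0.5182, 0.0831, 0.06]), ([220, 263, 24, 25, 456], [231.1, 275.0], [0.3501, 0.0732, 0.06])]
```

View pics/t18.png

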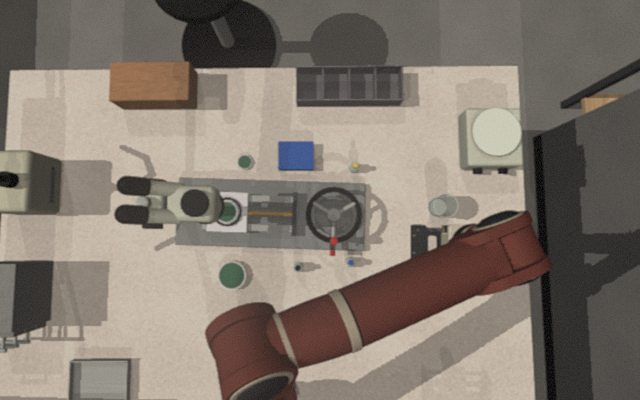

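View pics/s18.png

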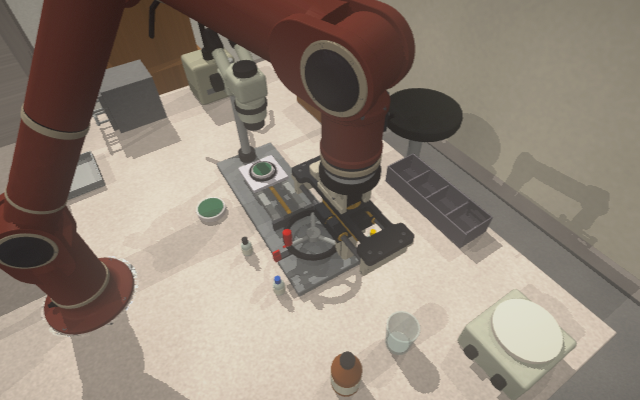

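```bash
python3 -c "
from rig import bot
print(bot.sign_off())"
```

```text
the job is handed in; nothing more can be done
None
```

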